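# String the rinsed clamps and hang them in the soaking pan

## Robot

A 6-joint arm with a two-finger parallel gripper is mounted at the origin on the work surface. World frame = base frame: x ahead of the robot, y to its left, z up, the work surface at z = 0. Lengths are in m, angles in rad, forces in N, time in s.
With the tool pointing down it reaches from about 0.35 to 0.775 m from the base axis. Payload 7.3 kg.
Tool frame: the origin (TCP) lies at the very end of the fingers, on their centre line; the grasp point (between the pads) lies 19 mm behind it (robot.hold_point_z is the distance from the TCP to the grasp point, in m); y points along the fingers, z is the direction in which the jaws open and shut, and the axes are right-handed (so a half turn about y gives the same grasp; the last joint's range is limited). The gripper opens to 92 mm and grips with 3 to 60 N. Pads are 19 mm wide; open, the fingers measure 130 mm over their backs; the gripper's body (75 mm by 190 mm) begins 47 mm behind the grasp point.
Start: joints at [0.955, 0.342, 1.524, -0, 1.275, -0.146], TCP at [0.238, 0.468, 0.227] pointing down, gripper open.
Joint ranges: [-2.53, 2.53], [-0.77, 2.02], [0.04, 2.7], [-1, 4.14], [0.28, 2.66], [-3.11, 3.11]. Speed limits (rad/s): [2.57, 2.57, 3.14, 3.14, 3.14, 3.14].

## Interface

Orientations are given as [roll, pitch, yaw] about the fixed x, y, z axes, in that order (R = Rz(yaw) Ry(pitch) Rx(roll)).
In Python, from cell import robot gives the robot as it stands.
- The arm moves only by the shell command python3 -m crank 'ROWS' [OPENING] [FORCE]. ROWS is a JSON object of lists of equal length, an entry for each row: "xyz": the shift along the tool's x, y, z in cm, a list of three; "roll": the turn about the tool's y in degrees. A call has 1 to 20 rows; each row shifts and turns the commanded pose from where the row before left it, along the tool's axes as they then stand; what a row does not reach is not made up. A row lasts 1/10 s, in which the tool goes at most 50 mm and 8.59 degrees, less where a joint would pass 70% of its speed; a pose out of reach is approached as far as the arm can. A call is refused whole if a number of a shift passes 5 or a number of a turn 8.59, either way. A call with a gripper value outside its range is refused whole. OPENING is the gripper command: -1 is fully open, 1 is shut, values between are in proportion, set as the call begins (- or left out, the last holds). The fingers move at their own pace and stop on an object; FORCE is the grip in N (left out, the last holds). Time passes only in rows, so rows that do not move let the fingers close. It gives the time, the measured TCP pose, the force and the opening at its end, in the units of the state.
- robot.observe(): the state, without advancing time (a new reading comes with each control period).
- robot.read_camera(name): name is "side" or "top"; returns the picture (420x560x3 uint8, red, green, blue); there is no depth.
- robot.calibration(name): a dict with "intrinsics" (3x3 intrinsics, pixels), "pose" (4x4, takes a point from camera to world coordinates). Camera axes: x right, y down, z forward; pixel columns grow to the right and rows downward; lengths in m; the calibration is good to about 2 mm. A picture is of the moment at which its call begins. calibration takes no time and is no camera call.
- robot.hand_in(): hands the job in, once; it reports no verdict.
The state is a dict: "time": time; "qpos": joint angles; "qvel": joint speeds; "joint_efforts": joint torques, N m; "tool_pos": TCP position; "tool_rot": TCP orientation; "contact_force": force on the tool from outside, world axes, zero at the start; "torque": the same for the moment, N m; "opening": finger opening in m.
Only numpy, scipy, OpenCV 4.12 (cv2) and the standard library are available. Lean on these libraries where they do the work, as an engineer would, in place of code of your own. Each camera call takes 0.05 s, during which the arm holds its last target.

## Task

The three rinsed clamps standing in the sloped draining rack have to go into the steel soaking pan. Take the stringer that lies across the pan by its blue handle, slide its two legs along the slope through the finger rings of all three clamps at once, one leg through each row of rings, lift the clamps out together, and lay the stringer back across the pan rims as it lay before, level, with all three clamps hanging from it inside the pan. Do not drop a clamp, let go and leave everything at rest, and leave the tube rack, wash bottle and slide box where they are.

Things in the scene. Friction and masses are not known exactly. Their poses are not given: they have to be found in the camera images.
- stringer: Instrument stringer, 187 mm long, 110 g, loose: a flat steel U of 5 mm round bar with a blue handle. Origin: between its two rests, in the plane of the legs. x: along the legs to their free tips; z: up as it lies. Two straight legs at y = +28 and -28 mm, z = 0, from the bow (cross bar) at x = -38 to rounded tips at x = +66 mm. Starts across the pan, handle out over the pan's -x rim, tips on the +x rim.
- handle (a point): Good grip point, in the middle of the stringer's blue handle: a square bar 14 x 14 mm along the stringer's x, from x = -121 to -37 mm in the stringer's frame. This point is at x = -93, y = 0, z = +4.5 mm there; handle and legs are flush underneath (z = -2.5 mm). Grip it from above, closing in y; it sticks out some 58 mm beyond the pan's rim.
- pan: Deep stainless soaking pan, fixed, empty, open on top. Origin: centre of its underside. Inside 100 mm in x, 150 mm in y; flat rim flange 12 mm wide all round (124 x 174 mm over all); rim top at z = 152 mm, inner floor at z = 5 mm. Stringer across it along the pan's x: the stringer's origin is then 154.5 mm over the pan's origin, at the start within about 16 mm of its centre.
- rack: Sloped draining rack, fixed. Origin on the bench; x level, towards the uphill end. A comb 46 mm wide in y that climbs 27 degrees towards +x; four sheet dividers 88 mm high, square to the slope, make three slots 20 mm apart along it. A clamp is free of its slot once pulled 90 mm along its own z. White drip tray under it, x = -20 to +105 mm, y = -50 to +50 mm, 12 mm high.
- slope (a point): Point fixed to the rack where the middle clamp's origin rests: x = +3.3, y = 0, z = 186.4 mm in the rack's frame. Axes as the rack's. The clamps stand square to the slope, so they lean 27 degrees, rings towards the rack's -x, and the three pairs of rings lie in line: a line through this point that climbs 27 degrees towards +x, with nothing in the way below the low clamp but the bench, and free above.
- tube_rack: Dark steel rack with capped tubes, 58 x 172 mm, 98 mm high, 450 g, loose. Origin: centre of its underside. To be left alone.
- wash_bottle: White wash bottle with blue cap and thin spout, 64 mm thick, 175 mm high, 300 g, loose. Origin: centre of its underside. To be left alone.
- slide_box: Red slide box with white lid, 102 x 77 mm, 36 mm high, 220 g, loose. Origin: centre of its underside. To be left alone.
- clamp_low: Lowest ring-handled steel clamp, rigid, half open, 140 mm long, 86 mm wide over its two finger rings, 5 to 6 mm thick, 45 g, loose, jaws down in the rack's lowest slot. Ring holes 20 mm across, ring bar 5 mm; ring centres at y = +28 and -28 mm. Origin: midway between the ring centres. x: axis of the ring holes, uphill; z: from jaws to rings; jaw tips at z = -125, ring tops at z = +15 mm. Rings coated green.
- clamp_mid: Middle ring-handled steel clamp, rigid, half open, 140 mm long, 86 mm wide over its two finger rings, 5 to 6 mm thick, 45 g, loose, jaws down in the rack's middle slot. Ring holes 20 mm across, ring bar 5 mm; ring centres at y = +28 and -28 mm. Origin: midway between the ring centres. x: axis of the ring holes, uphill; z: from jaws to rings; jaw tips at z = -125, ring tops at z = +15 mm. Rings brass coloured.
- clamp_high: Highest ring-handled steel clamp, rigid, half open, 140 mm long, 86 mm wide over its two finger rings, 5 to 6 mm thick, 45 g, loose, jaws down in the rack's highest slot. Ring holes 20 mm across, ring bar 5 mm; ring centres at y = +28 and -28 mm. Origin: midway between the ring centres. x: axis of the ring holes, uphill; z: from jaws to rings; jaw tips at z = -125, ring tops at z = +15 mm. Rings coated red.

How it is judged:
By the outcome, as a careful person would: the job done as asked, in the order asked, and still so for the second after the job is handed in, with the robot touching nothing.
It also fails if it takes over 72 s, if anything falls off the work surface, if the arm or the gripper's body presses on something with over 40 N, if the wrist force passes 120 N, or if a joint passes its speed limit or range.

## Working session

There is one attempt and no reset: what is moved stays moved. The work goes in short steps, Python scripts to look and compute and a shell command to move; the robot and the scene stay as the last step left them, time stands still between calls to the robot, and variables do not carry over. Pictures are saved under pics/ and viewed, and the job is handed in when it is done.

```bash
ls; mkdir -p pics
python3 - <<'E'
from cell import robot
import cv2,numpy as np
np.set_printoptions(precision=4,suppress=True)
for n in("side","top"):
    im=robot.read_camera(n); cv2.imwrite(f"pics/{n}0.png",im[:,:,::-1])
    c=robot.calibration(n); print(n,c["intrinsics"],c["pose"])
print(robot.observe(), robot.hold_point_z)
E
```

```text
pics
side [[477.634    0.     281.5683]
 [  0.     477.634  206.3852]
 [  0.       0.       1.    ]] [[-0.9735 -0.1238  0.1925  0.4545]
 [-0.2288  0.5072 -0.8309  0.6712]
 [ 0.0052 -0.8529 -0.5221  0.5443]
 [ 0.      0.      0.      1.    ]]
top [[482.4325   0.     277.7435]
 [  0.     482.4325 218.8464]
 [  0.       0.       1.    ]] [[ 0.0041 -0.9852  0.1715  0.4491]
 [-1.     -0.004   0.0008  0.0144]
 [-0.0001 -0.1715 -0.9852  1.0396]
 [ 0.      0.      0.      1.    ]]
{'time': 0.1, 'qpos': array([ 0.955 ,  0.3426,  1.5249,  0.    ,  1.2754, -0.146 ]), 'qvel': array([ 0.0011, -0.0019, -0.0028,  0.0004,  0.0007,  0.    ]), 'joint_efforts': array([  0.0023, -43.2001, -24.4696,   0.072 ,   0.0527,  -0.0001]), 'tool_pos': array([0.2374, 0.4678, 0.2261]), 'tool_rot': array([-1.5721,  0.0002, -0.4698]), 'contact_force': array([-0.6316,  0.648 ,  0.1566]), 'torque': array([-0.0143, -0.0593, -0.0014]), 'opening': 0.09191819667713404} 0.0188
```

View pics/side0.png

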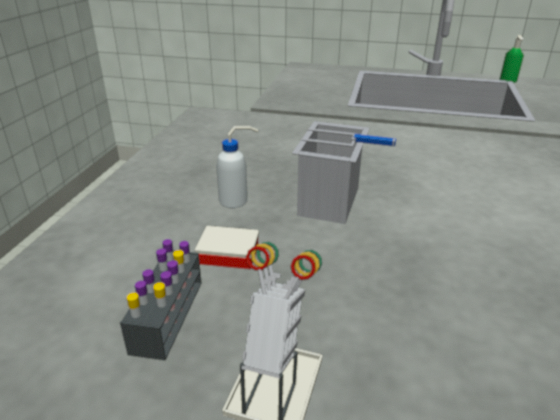

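View pics/top0.png

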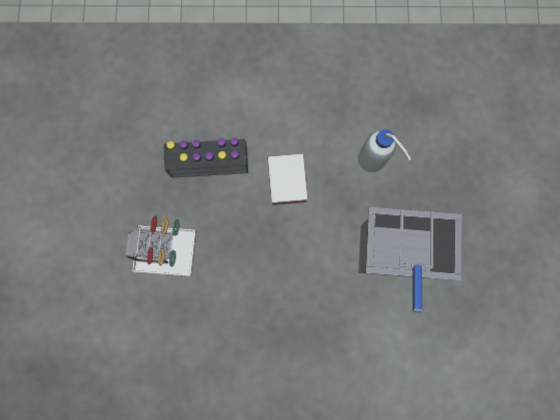

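Side view: pan at about (333,170) with the blue handle at (375,140); clamps at (285,260). Top view: pan about (415,243), handle (418,288), rings (150–178, 220–260). Rack uphill points to world +y. I'll zoom in on these and measure them.

Run:
```python
import cv2
t=cv2.imread("pics/top0.png");s=cv2.imread("pics/side0.png")
def z(im,x0,y0,x1,y1,f,n): cv2.imwrite(n,cv2.resize(im[y0:y1,x0:x1],None,fx=f,fy=f,interpolation=cv2.INTER_CUBIC))
z(t,355,200,475,320,5,"pics/tp.png");z(t,115,205,215,285,7,"pics/tr.png")
z(s,280,110,410,230,5,"pics/sp.png");z(s,215,230,345,330,6,"pics/sr.png")
```

```text
(no output)
```

View pics/tp.png

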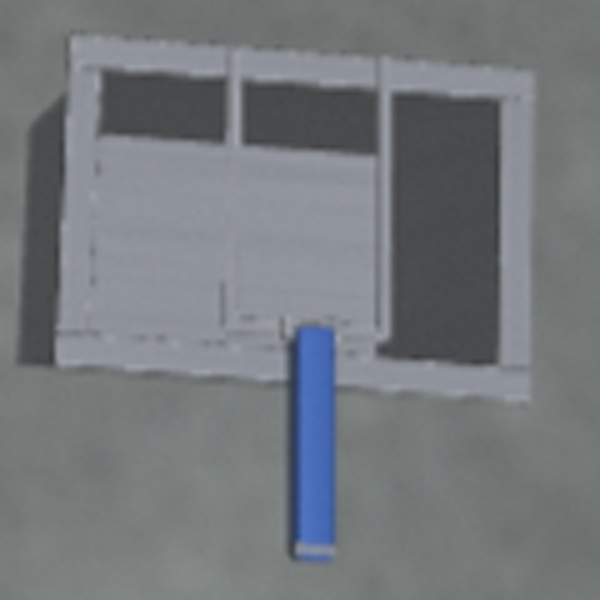

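View pics/tr.png

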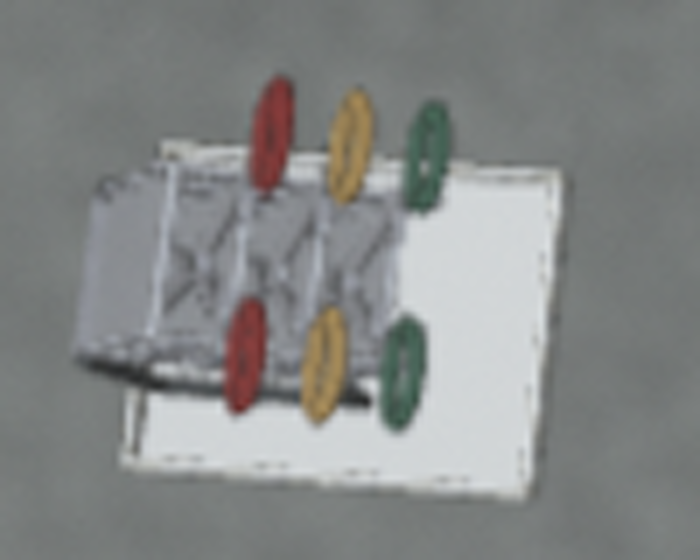

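View pics/sp.png

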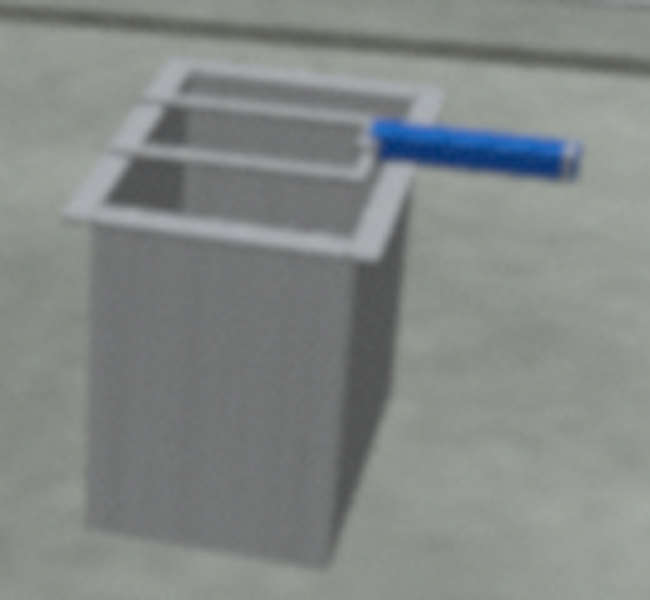

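View pics/sr.png

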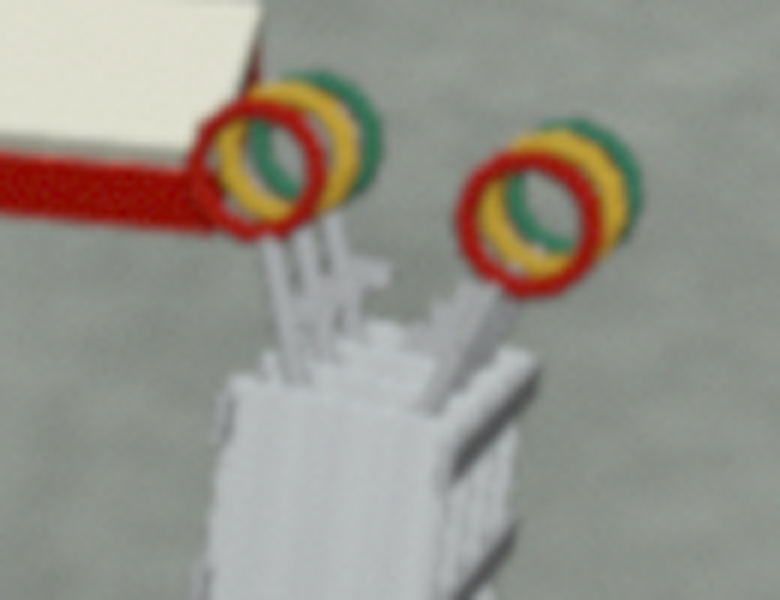

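```bash
cat > h.py <<'E'
import numpy as np,cv2
from cell import robot
C={n:robot.calibration(n) for n in("side","top")}
def ray(n,u,v):
    c=C[n];d=np.linalg.inv(c["intrinsics"])@[u,v,1.];P=c["pose"];return P[:3,3],P[:3,:3]@d
def onz(n,u,v,z):
    o,d=ray(n,u,v);return o+d*(z-o[2])/d[2]
def tri(a,b):
    o1,d1=ray("side",*a);o2,d2=ray("top",*b)
    s=np.linalg.lstsq(np.c_[d1,-d2],o2-o1,rcond=None)[0]
    p,q=o1+s[0]*d1,o2+s[1]*d2;return (p+q)/2,np.linalg.norm(p-q)
def proj(n,p):
    c=C[n];q=c["pose"][:3,:3].T@(np.asarray(p)-c["pose"][:3,3]);w=c["intrinsics"]@q;return w[:2]/w[2]
E
python3 - <<'E'
from h import *
np.set_printoptions(precision=4,suppress=True)
t=cv2.imread("pics/top0.png");s=cv2.imread("pics/side0.png")
print("pan")
P=[onz("top",355+x/5,200+y/5,.152)[:2] for x,y in[(70,37),(533,73),(530,402),(57,365)]]
P=np.array(P);print(P,P.mean(0),[np.linalg.norm(P[i]-P[i-1]) for i in range(4)])
print("yaws",[np.degrees(np.arctan2(*(d[::-1]))) for d in(P[0]-P[3],P[1]-P[2],P[0]-P[1],P[3]-P[2])])
S=np.array([onz("side",280+x/5,110+y/5,.152)[:2] for x,y in[(62,216),(380,260),(443,92),(170,60)]])
print("pan side",S,S.mean(0))
hs=cv2.cvtColor(t,cv2.COLOR_BGR2HSV)
def cc(im,lo,hi,box,k=None):
    x0,y0,x1,y1=box;m=cv2.inRange(cv2.cvtColor(im,cv2.COLOR_BGR2HSV)[y0:y1,x0:x1],lo,hi)
    n,l,st,c=cv2.connectedComponentsWithStats(m)
    return [(c[i]+[x0,y0],st[i,4],st[i]) for i in range(1,n) if st[i,4]>8],m
r,m=cc(t,(100,120,60),(125,255,255),(395,255,440,320));print([(a[0],a[1]) for a in r])
pts=np.argwhere(m)[:,::-1]+[395,255]
print(cv2.minAreaRect(pts.astype(np.float32)))
ys=[];
for row in range(266,311):
    q=pts[pts[:,1]==row]; 
    if len(q): ys.append((q[:,0].mean(),row))
ys=np.array(ys);f=np.polyfit(ys[:,1],ys[:,0],1)
r0,r1=ys[0,1]-.0,ys[-1,1]
a=onz("top",np.polyval(f,265),265,.166);b=onz("top",np.polyval(f,309.5),309.5,.166);print("handle bow end,back",a,b,np.degrees(np.arctan2(*(a-b)[1::-1])))
# legs
for top,bot in(((235,50),(230,330)),((386,60),(382,340))):
    p=onz("top",355+top[0]/5,200+top[1]/5,.157);q=onz("top",355+bot[0]/5,200+bot[1]/5,.157);print("leg",p,q,np.degrees(np.arctan2(*(p-q)[1::-1])))
print("rings")
for nm,lo,hi in(("red",(0,90,40),(8,255,255)),("brass",(12,90,40),(28,255,255)),("green",(60,60,30),(95,255,255))):
    for im,n,bx in((t,"top",(115,205,215,285)),(s,"side",(244,238,330,285))):
        r,_=cc(im,lo,hi,bx);print(nm,n,[(a[0].round(1),a[1],a[2][:4]) for a in r])
E
```

```text
pan
[[ 0.6261 -0.156 ]
 [ 0.6131 -0.3288]
 [ 0.4909 -0.3202]
 [ 0.5036 -0.1477]] [ 0.5584 -0.2381] [np.float64(0.12278813973914175), np.float64(0.17329432730513802), np.float64(0.12254545682533477), np.float64(0.1729261575293094)]
yaws [np.float64(-3.8471104516774455), np.float64(-4.0184099475656), np.float64(85.68879048040486), np.float64(85.76839440120433)]
pan side [[ 0.6238 -0.1489]
 [ 0.5009 -0.1398]
 [ 0.4908 -0.3104]
 [ 0.6113 -0.3185]] [ 0.5567 -0.2294]
[(array([417.5176, 286.8765]), np.int32(340))]
((417.5, 288.4999694824219), (44.99999237060547, 6.999999046325684), 90.0)
handle bow end,back [ 0.5175 -0.238   0.166 ] [ 0.4384 -0.2344  0.166 ] -2.612159248869326
leg [ 0.6204 -0.2163  0.157 ] [ 0.5163 -0.2103  0.157 ] -3.2985501859656035
leg [ 0.6169 -0.2724  0.157 ] [ 0.5129 -0.2656  0.157 ] -3.7115823797263467
rings
red top [(array([153.4, 223.8]), np.int32(70), array([36, 11,  6, 16], dtype=int32)), (array([149.6, 255.5]), np.int32(65), array([32, 43,  6, 16], dtype=int32))]
red side [(array([255.1, 259. ]), np.int32(259), array([ 0,  7, 25, 25], dtype=int32)), (array([302.
[... 339 characters left out ...]
.9]), np.int32(101), array([ 6, 12, 14, 17], dtype=int32)), (array([312.2, 259.1]), np.int32(128), array([55, 14, 21, 21], dtype=int32)), (array([299.9, 268.8]), np.int32(103), array([50, 21, 17, 17], dtype=int32))]
green top [(array([175.9, 226.8]), np.int32(45), array([59, 15,  5, 15], dtype=int32)), (array([172.1, 258.2]), np.int32(38), array([55, 46,  5, 15], dtype=int32))]
green side [(array([273.9, 249.4]), np.int32(57), array([22,  4, 13, 20], dtype=int32)), (array([259.3, 256.4]), np.int32(36), array([13, 13,  7, 11], dtype=int32)), (array([317.2, 256.2]), np.int32(44), array([65, 12, 13, 16], dtype=int32)), (array([302.9, 266.1]), np.int32(35), array([56, 22, 10, 11], dtype=int32))]
```

Run:
```python
from h import *
np.set_printoptions(precision=4,suppress=True)
S=np.sin(np.radians(27))*.02
z0=.1864
T={"red":([153.4,223.8],[149.6,255.5],z0+S),"brass":([164.6,225.5],[160.8,256.9],z0),"green":([175.9,226.8],[172.1,258.2],z0-S)}
M=[]
for k,(a,b,z) in T.items():
    p,q=onz("top",*a,z),onz("top",*b,z);d=p-q;print(k,p,q,"mid",(p+q)/2,"len",np.linalg.norm(d),"axis yaw",np.degrees(np.arctan2(d[1],d[0]))+90);M.append((p+q)/2)
d=M[0]-M[2];print("mean",np.mean(M,0),"row yaw",np.degrees(np.arctan2(d[1],d[0])),np.linalg.norm(d[:2]),"exp",.04*np.cos(np.radians(27)))
# side red ring bboxes: centre
print(tri([244+12,238+7+12],[153.4,223.8]),tri([244+47+11.5,238+17+12],[149.6,255.5]))
# handle side
s=cv2.imread("pics/side0.png");m=cv2.inRange(cv2.cvtColor(s,cv2.COLOR_BGR2HSV)[120:160,345:405],(100,120,60),(125,255,255));p=np.argwhere(m)[:,::-1]+[345,120];print(p.mean(0),p.min(0),p.max(0))
print(tri(p.mean(0),[417.5,286.9]))
```

```text
red [0.5863 0.2355 0.1955] [0.53   0.2394 0.1955] mid [0.5581 0.2375 0.1955] len 0.05645868461440791 axis yaw 85.99490289429804
brass [0.5847 0.2176 0.1864] [0.5284 0.2219 0.1864] mid [0.5566 0.2198 0.1864] len 0.05648535022219225 axis yaw 85.69953510577156
green [0.5839 0.1993 0.1773] [0.527  0.2038 0.1773] mid [0.5555 0.2015 0.1773] len 0.05705198671724655 axis yaw 85.46767831320663
mean [0.5567 0.2196 0.1864] row yaw 85.7676192189361 0.03603178834421909 exp 0.03564026096753472
(array([0.5863, 0.2355, 0.1953]), np.float64(5.212367679390273e-05)) (array([0.5296, 0.2397, 0.1942]), np.float64(0.001041543081310414))
[373.1801 139.3142] [355 134] [392 144]
(array([ 0.4777, -0.2383,  0.1585]), np.float64(0.0017689216821143452))
```

```bash
python3 -m crank '{"xyz":[[0,-0.4,0],[0,-0.4,0],[0,-0.4,0],[0,-0.4,0],[0,-0.4,0],[0,-0.4,0],[0,-0.4,0],[0,-0.4,0],[0,-0.4,0],[0,-0.4,0],[0,-0.4,0],[0,-0.4,0],[0,-0.4,0],[0,-0.4,0],[0,-0.4,0],[0,-0.4,0],[0,-0.4,0],[0,-0.4,0],[0,-0.4,0],[0,0,0]],"roll":[8.5,8.5,8.5,8.5,8.5,8.5,8.5,8.5,8.5,8.5,8.5,8.5,8.5,8.5,8.5,8.5,8.5,8.5,3.3,0]}' -1
cat >> h.py <<'E'
def go(x,y,z=None,hp=False):
    "shift in tool axes (cm) to bring TCP to world x,y,z"
    o=robot.observe();from scipy.spatial.transform import Rotation as R
    M=R.from_euler('xyz',o["tool_rot"]).as_matrix();d=np.array([x,y,z])-o["tool_pos"]
    return "shift cm",(M.T@d*100).round(2),"rpy",np.degrees(o["tool_rot"]).round(2),"pos",o["tool_pos"].round(4),"t",o["time"]
E
python3 -c "
from h import *
print(go(.4617,-.2355,.20))"
```

```text
time: 2.1
tool_pos: [0.2377, 0.4682, 0.3028]
tool_rot: [-1.571, 0.0, 3.085]
contact_force: [-0.2, -0.9, -0.3]
opening: 0.0921
('shift cm', array([-26.34,  10.27,  68.99]), 'rpy', array([-9.0010e+01,  1.0000e-02,  1.7676e+02]), 'pos', array([0.2377, 0.4682, 0.3028]), 't', 2.1)
```

```bash
python3 -m crank '{"xyz":[[-1.55,0,4.06],[-1.55,0,4.06],[-1.55,0,4.06],[-1.55,0,4.06],[-1.55,0,4.06],[-1.55,0,4.06],[-1.55,0,4.06],[-1.55,0,4.06],[-1.55,0,4.06],[-1.55,0,4.06],[-1.55,0,4.06],[-1.55,0,4.06],[-1.55,0,4.06],[-1.55,0,4.06],[-1.55,0,4.06],[-1.55,0,4.06],[-1.55,0,4.06],[0,3,0],[0,3,0],[0,0,0]],"roll":[0,0,0,0,0,0,0,0,0,0,0,0,0,0,0,0,0,0,0,0]}'
python3 - <<'E'
from h import *
print(go(.4617,-.2355,.140))
for n in("top","side"):
    im=robot.read_camera(n)[:,:,::-1];cv2.imwrite(f"pics/{n}1.png",im)
    p=robot.observe()["tool_pos"];print(n,proj(n,p))
    x,y=map(int,proj(n,p));cv2.imwrite(f"pics/{n}1z.png",cv2.resize(im[max(y-70,0):y+70,x-75:x+75],None,fx=4,fy=4,interpolation=2))
E
```

```text
time: 4.1
tool_pos: [0.4599, -0.2347, 0.2385]
tool_rot: [-1.576, -0.008, 3.086]
contact_force: [-0.4, 0.1, -0.3]
opening: 0.092
('shift cm', array([-0.26,  9.85,  0.12]), 'rpy', array([-90.29,  -0.44, 176.84]), 'pos', array([ 0.4599, -0.2347,  0.2385]), 't', 4.1)
top [430.51548772 296.05041863]
side [385.57708896  99.66116837]
```

View pics/top1z.png

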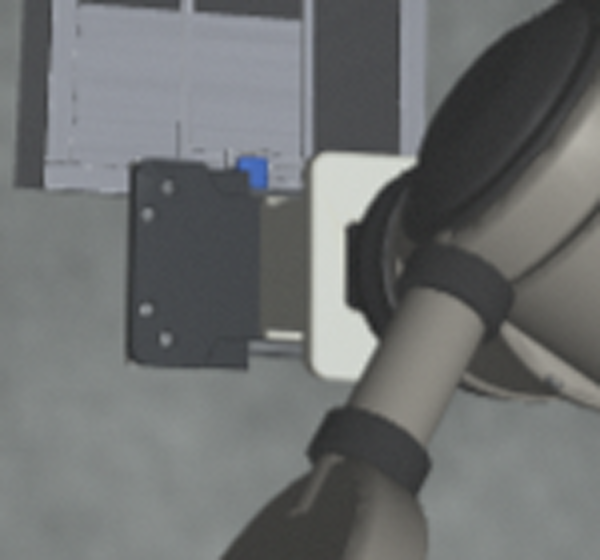

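View pics/side1z.png

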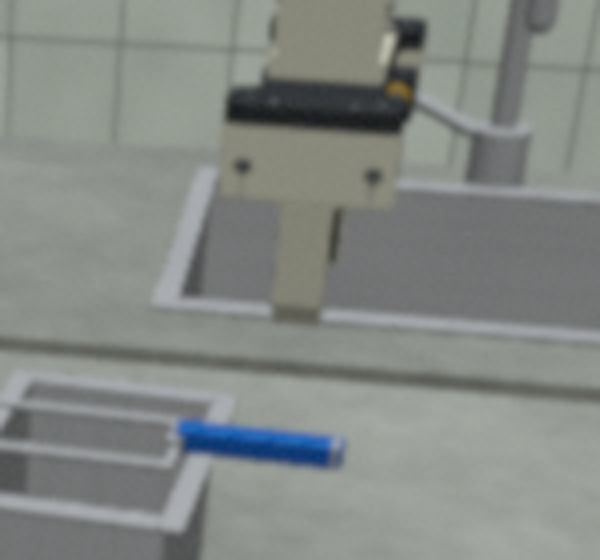

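Both views show the open fingers above the handle, body clear of the pan. I'll go down and close lightly.

```bash
python3 -m crank '{"xyz":[[-0.2,2,0.1],[0,2,0],[0,2,0],[0,2,0],[0,1.85,0],[0,0,0],[0,0,0]],"roll":[0,0,0,0,0,0,0]}'
python3 -c "
from h import *
print(go(.4617,-.2355,.140))"
python3 -m crank '{"xyz":[[0,0,0],[0,0,0],[0,0,0],[0,0,0],[0,0,0],[0,0,0],[0,0,0],[0,0,0],[0,0,0],[0,0,0]],"roll":[0,0,0,0,0,0,0,0,0,0]}' 1 5
python3 - <<'E'
from h import *
print(go(.4617,-.2355,.140),robot.observe()["contact_force"],robot.observe()["torque"])
im=robot.read_camera("side")[:,:,::-1];cv2.imwrite("pics/s2.png",cv2.resize(im[90:240,280:430],None,fx=4,fy=4,interpolation=2))
E
```

```text
time: 4.9
tool_pos: [0.4649, -0.2372, 0.1459]
tool_rot: [-1.57, 0.002, 3.086]
contact_force: [-0.8, -0.4, 0.2]
opening: 0.0919
('shift cm', array([ 0.33,  0.59, -0.16]), 'rpy', array([-8.9930e+01,  1.2000e-01,  1.7683e+02]), 'pos', array([ 0.4649, -0.2372,  0.1459]), 't', 4.9)
time: 5.9
tool_pos: [0.4639, -0.2368, 0.1442]
tool_rot: [-1.571, -0.0, 3.085]
contact_force: [-0.7, 0.8, 0.9]
opening: 0.0163
('shift cm', array([ 0.23,  0.42, -0.12]), 'rpy', array([-90.01,  -0.  , 176.78]), 'pos', array([ 0.4639, -0.2368,  0.1442]), 't', 5.9) [-0.67253277  0.79585166  0.91112845] [0.04811579 0.18317433 0.04244555]
```

View pics/s2.png

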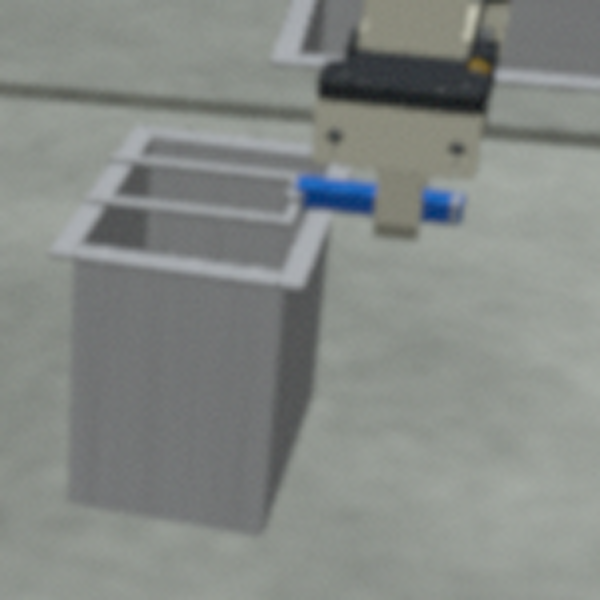

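```bash
python3 -m crank '{"xyz":[[0,0,0],[0,0,0],[0,0.2,0],[0,0.2,0],[0,0.2,0],[0,0.2,0],[0.03,0.2,0],[0.03,0.2,0],[0.03,0.2,0],[0.03,0.2,0],[0,0,0],[0,0,0]],"roll":[0,0,0,0,0,0,0,0,0,0,0,0]}' 1 5
python3 - <<'E'
from h import *
print(go(.4617,-.2355,.140),robot.observe()["contact_force"],robot.observe()["torque"])
im=robot.read_camera("side")[:,:,::-1];cv2.imwrite("pics/s3.png",cv2.resize(im[90:240,280:430],None,fx=4,fy=4,interpolation=2))
E
```

```text
time: 7.15
tool_pos: [0.4626, -0.2369, 0.128]
tool_rot: [-1.571, -0.0, 3.085]
contact_force: [0.3, -0.1, 0.8]
opening: 0.0142
('shift cm', array([ 0.1 , -1.2 , -0.14]), 'rpy', array([-9.0000e+01, -2.0000e-02,  1.7678e+02]), 'pos', array([ 0.4626, -0.2369,  0.128 ]), 't', 7.15) [ 0.33548739 -0.1442383   0.77024851] [-0.13549633  0.1653313  -0.05844387]
```

View pics/s3.png

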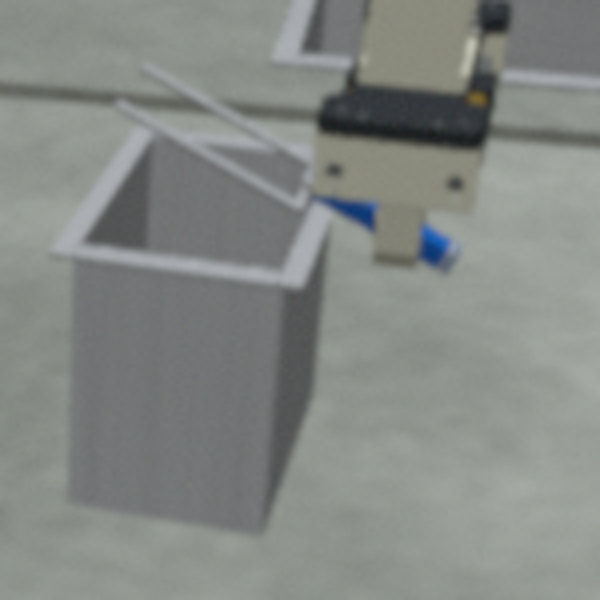

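The side view shows the stringer pivoted on the rim as planned, tips raised (tip at crop (120,103), bow at (300,205)). I'll grip hard, lift, and measure the tilt.

```bash
python3 -m crank '{"xyz":[[0,0,0],[0,0,0],[0,0,0],[0,-0.5,0],[0,-1,0],[0,-2,0],[0,-3,0],[0,-3,0],[0,-3,0],[0,-2,0],[0,-0.5,0],[0,0,0],[0,0,0]],"roll":[0,0,0,0,0,0,0,0,0,0,0,0,0]}' 1 60
python3 - <<'E'
from h import *
print(go(.4617,-.2355,.140),robot.observe()["contact_force"],robot.observe()["torque"])
for n in("side","top"):
    im=robot.read_camera(n)[:,:,::-1];cv2.imwrite(f"pics/{n}4.png",im)
im=cv2.imread("pics/side4.png");cv2.imwrite("pics/s4.png",cv2.resize(im[30:180,270:430],None,fx=5,fy=4,interpolation=2))
im=cv2.imread("pics/top4.png");cv2.imwrite("pics/t4.png",cv2.resize(im[160:310,355:475],None,fx=5,fy=4,interpolation=2))
E
```

```text
time: 8.5
tool_pos: [0.4623, -0.2364, 0.2772]
tool_rot: [-1.572, -0.002, 3.085]
contact_force: [0.4, -0.5, -1.9]
opening: 0.0134
('shift cm', array([ 0.04, 13.72, -0.07]), 'rpy', array([-9.0070e+01, -9.0000e-02,  1.7679e+02]), 'pos', array([ 0.4623, -0.2364,  0.2772]), 't', 8.5) [ 0.37075086 -0.45311576 -1.94631179] [-0.03287544  0.15630787 -0.03108265]
```

View pics/s4.png

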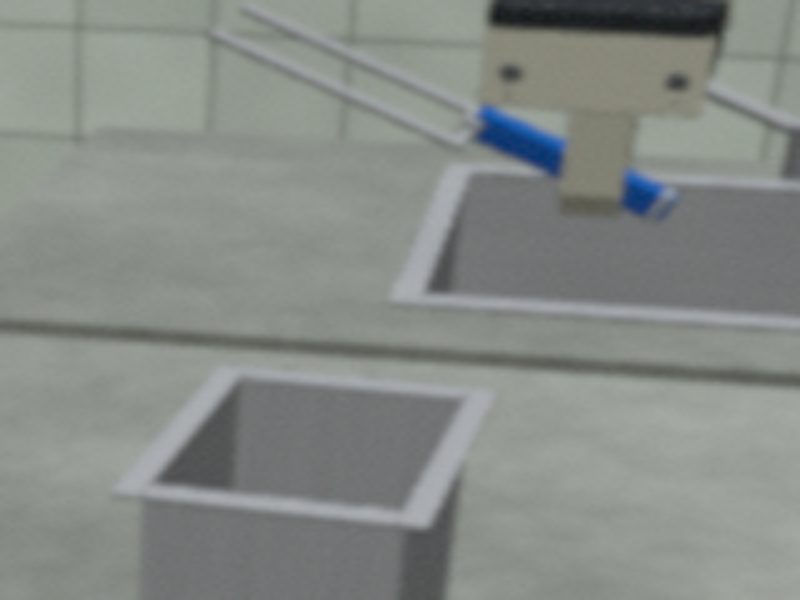

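View pics/t4.png

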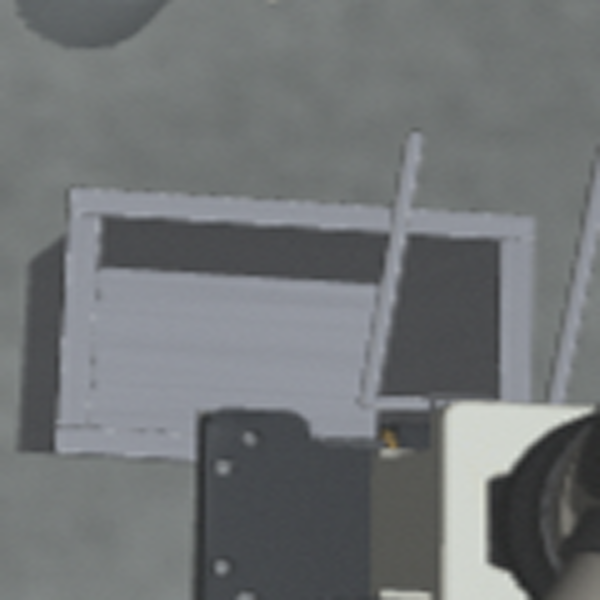

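Run:
```python
from h import *
np.set_printoptions(precision=4,suppress=True)
s=lambda x,y:(270+(x+.5)/5-.5,30+(y+.5)/4-.5);t=lambda x,y:(355+(x+.5)/5-.5,160+(y+.5)/4-.5)
a=tri(s(213,33),t(416,132));b=tri(s(462,142),t(368,403));print(a,b)
d=a[0]-b[0];print("yaw",np.degrees(np.arctan2(d[1],d[0])),"pitch",np.degrees(np.arctan2(d[2],np.hypot(d[0],d[1]))),np.linalg.norm(d))
# expected bow corner in tool: grip point
o=robot.observe()["tool_pos"];print("bow corner rel. grip",b[0]-o-[0,0,.0188])
```

```text
(array([ 0.6069, -0.2185,  0.3528]), np.float64(0.0030494991492355365)) (array([ 0.5121, -0.2125,  0.3113]), np.float64(0.0021817020049168874))
yaw -3.6403855531828424 pitch 23.609791976551435 0.10368375485091046
bow corner rel. grip [0.0499 0.024  0.0156]
```

```bash
python3 -m crank '{"xyz":[[0,0,0],[0,0,0],[0,0,0],[0,0,0],[0,0,0],[0,0,0],[0,0,0],[0,0,0],[0,0,0],[0,0,0],[0,0,0],[0,0,0],[0,0,0]],"roll":[-4,-8,-8,-8,-8,-8,-8,-8,-8,-8,-8,-4.9,0]}'
python3 -c "
from h import *
print(go(.541,-.02,.277)); print(go(.541,-.02,.10))"
```

```text
time: 9.9
tool_pos: [0.4625, -0.2366, 0.2772]
tool_rot: [-1.572, 0.001, -1.645]
contact_force: [-0.0, -0.2, -0.8]
opening: 0.0133
('shift cm', array([-22.19,   0.03,   6.21]), 'rpy', array([-9.009e+01,  6.000e-02, -9.428e+01]), 'pos', array([ 0.4625, -0.2366,  0.2772]), 't', 9.9)
('shift cm', array([-22.17,  17.73,   6.24]), 'rpy', array([-9.009e+01,  6.000e-02, -9.428e+01]), 'pos', array([ 0.4625, -0.2366,  0.2772]), 't', 9.9)
```

```bash
python3 -m crank '{"xyz":[[-1.2,0,0.3],[-3,0,0.84],[-3,0,0.84],[-3,0,0.84],[-3,0,0.84],[-3,0,0.84],[-3,0,0.84],[-2,0,0.6],[-1,0,0.3],[0,1.5,0],[0,3,0],[0,3,0],[0,3,0],[0,3,0],[0,2.5,0],[0,1.5,0],[0,0,0],[0,0,0]],"roll":[0,0,0,0,0,0,0,0,0,0,0,0,0,0,0,0,0,0]}'
python3 - <<'E'
from h import *
print(go(.5433,.0424,.097))
for n in("side","top"):
    im=robot.read_camera(n)[:,:,::-1];cv2.imwrite(f"pics/{n}5.png",im)
im=cv2.imread("pics/side5.png");cv2.imwrite("pics/s5.png",cv2.resize(im[190:330,220:380],None,fx=5,fy=4,interpolation=2))
im=cv2.imread("pics/top5.png");cv2.imwrite("pics/t5.png",cv2.resize(im[190:310,130:290],None,fx=5,fy=5,interpolation=2))
E
```

```text
time: 11.7
tool_pos: [0.5418, -0.0202, 0.1035]
tool_rot: [-1.571, 0.0, -1.647]
contact_force: [0.1, 0.3, -0.7]
opening: 0.0136
('shift cm', array([-6.26,  0.65, -0.33]), 'rpy', array([-90.  ,   0.  , -94.37]), 'pos', array([ 0.5418, -0.0202,  0.1035]), 't', 11.7)
```

View pics/s5.png

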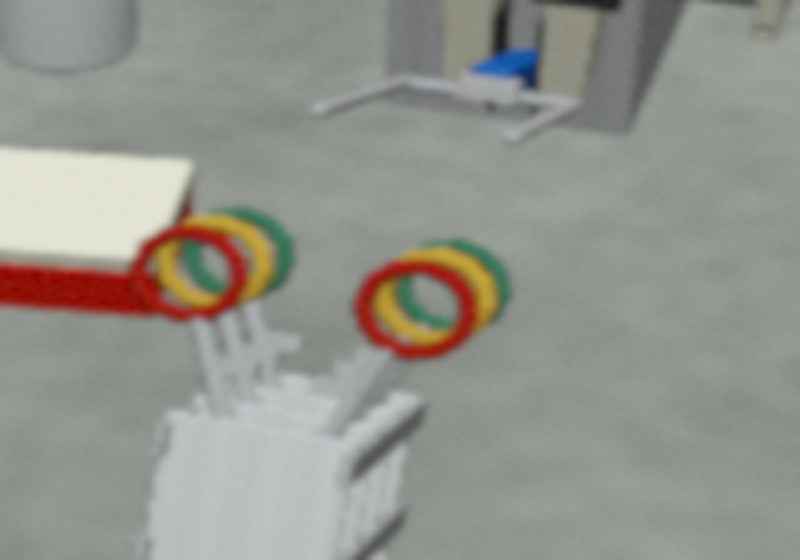

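View pics/t5.png

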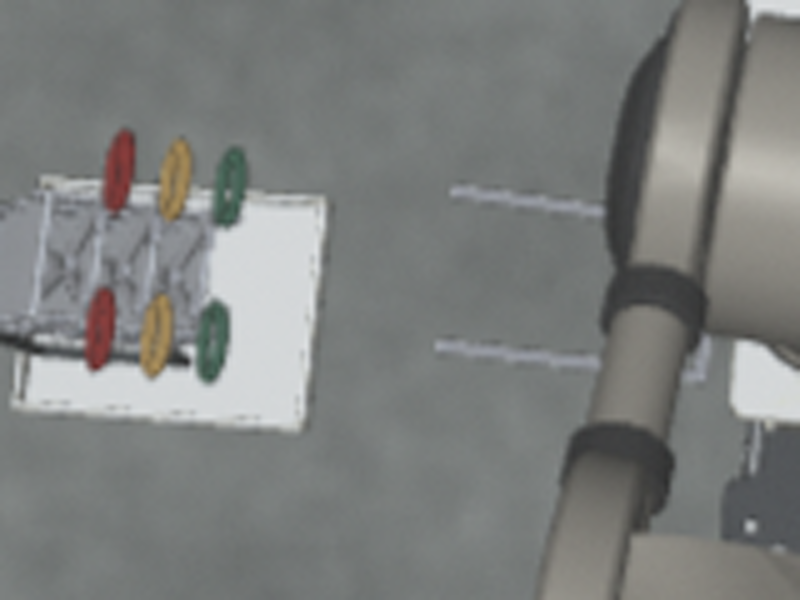

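Run:
```python
from h import *
np.set_printoptions(precision=4,suppress=True)
s=lambda x,y:(220+(x+.5)/5-.5,190+(y+.5)/4-.5);t=lambda x,y:(130+(x+.5)/5-.5,190+(y+.5)/5-.5)
A=tri(s(316,109),t(450,190));B=tri(s(511,137),t(435,346));print(A,B)
m=(A[0]+B[0])/2;o=robot.observe()["tool_pos"];print("tipmid",m,"rel grip",m-o-[0,0,.0188], "sep",np.linalg.norm(A[0]-B[0]))
d=A[0]-B[0];print("yaw",np.degrees(np.arctan2(d[1],d[0]))+90)
for x,y,X,Y in((452,190,600,212),(437,346,600,361)):
    p=onz("top",*t(x,y),.183);q=onz("top",*t(X,Y),.153);e=p-q;print("leg yaw",np.degrees(np.arctan2(e[1],e[0])))
c=tri(s(574,103),t(700,378));print("bow corner",c,"pitch",np.degrees(np.arctan2(B[0][2]-c[0][2],np.hypot(*(B[0]-c[0])[:2]))),np.linalg.norm(B[0]-c[0]))
```

```text
(array([0.5813, 0.1196, 0.1808]), np.float64(0.001782512495126739)) (array([0.5251, 0.1237, 0.1804]), np.float64(0.0017204106504564356))
tipmid [0.5532 0.1217 0.1806] rel grip [0.0108 0.1419 0.0574] sep 0.05633125246475474
yaw 85.86440330494243
leg yaw 86.23035527509343
leg yaw 87.36632170379269
bow corner (array([0.5176, 0.0299, 0.1372]), np.float64(0.0013138855195187291)) pitch 24.649740236851397 0.10349165007171296
```

```bash
python3 -m crank '{"xyz":[[-1,0.24,-0.07],[-1.5,0.3,-0.1],[-1.5,0.3,-0.1],[-1.2,0.3,-0.1],[-0.6,0.1,-0.02],[0,0,0],[0,0,0],[0,0,0]],"roll":[0,0,0,0,0,0,0,0]}'
python3 - <<'E'
from h import *
for n in("side","top"):
    im=robot.read_camera(n)[:,:,::-1];cv2.imwrite(f"pics/{n}6.png",im)
im=cv2.imread("pics/side6.png");cv2.imwrite("pics/s6.png",cv2.resize(im[215:315,235:335],None,fx=8,fy=6,interpolation=2))
im=cv2.imread("pics/top6.png");cv2.imwrite("pics/t6.png",cv2.resize(im[200:290,130:240],None,fx=7,fy=6,interpolation=2))
E
```

```text
time: 12.6
tool_pos: [0.5423, 0.0376, 0.0909]
tool_rot: [-1.571, -0.0, -1.647]
contact_force: [-1.1, 1.1, -1.2]
opening: 0.0133
```

View pics/s6.png

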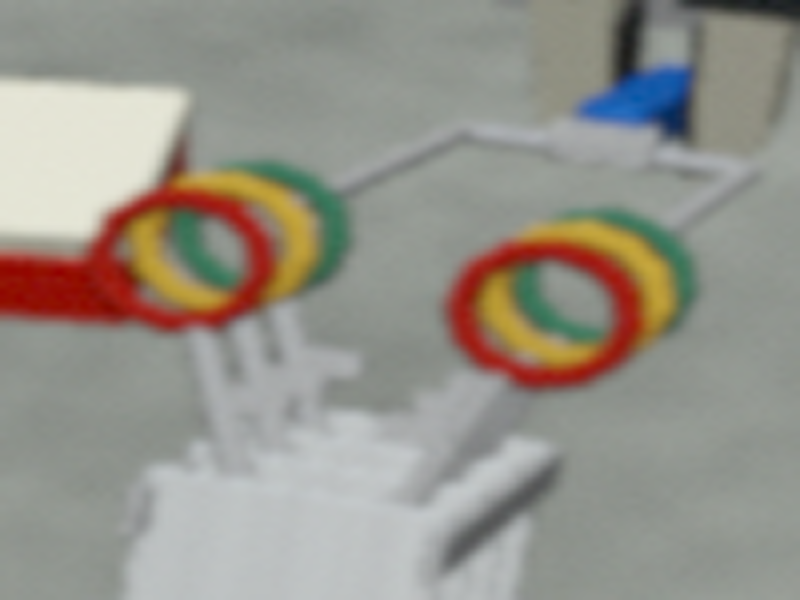

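View pics/t6.png

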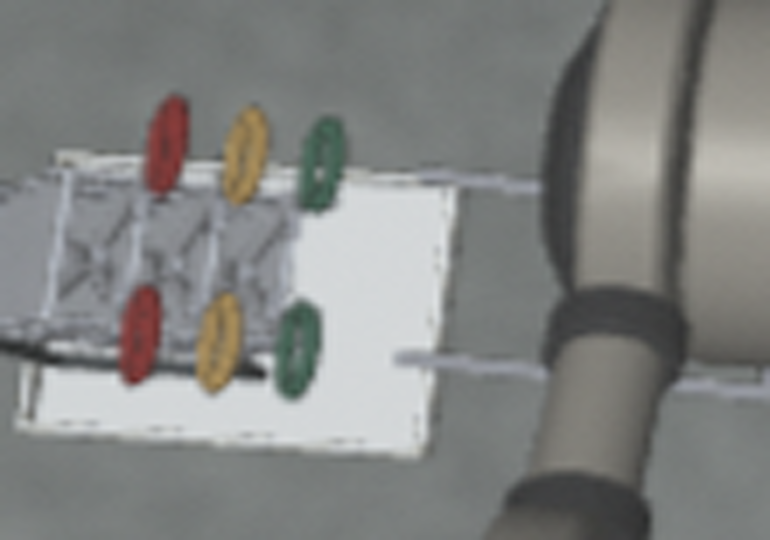

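Run:
```python
from h import *
np.set_printoptions(precision=1,suppress=True)
T=np.array([.5537,.1795,.168]);lat=np.array([.9972,-.0743,0])*.028;e=np.array([.0682,.9074,.4147])
s=lambda p:((proj("side",p)-[235,215]+.5)*[8,6]-.5);t=lambda p:((proj("top",p)-[130,200]+.5)*[7,6]-.5)
for sg in(1,-1):
  for d in(0,-.06,-.1035): p=T+sg*lat+e*d;print("leg",sg,d,"side",s(p),"top",t(p))
S=.00908
for nm,M in(("red",[.5581,.2375,.1955]),("brass",[.5566,.2198,.1864]),("green",[.5555,.2015,.1773])):
  for sg in(1,-1):
    p=np.array(M)+sg*lat;q=T+sg*lat+e*((M[1]-T[1])/e[1]);print(nm,sg,"side ring",s(p),"leg there",s(q),"top ring",t(p),"leg",t(q))
```

```text
leg 1 0 side [299.  199.4] top [415.  175.7]
leg 1 -0.06 side [395.9 154.2] top [634.4 201.4]
leg 1 -0.1035 side [456.7 125.8] top [786.4 219.1]
leg -1 0 side [628. 247.] top [391.2 358.9]
leg -1 -0.06 side [698.9 196.8] top [613.6 380. ]
leg -1 -0.1035 side [743.3 165.4] top [767.5 394.6]
red 1 side ring [173.9 253.6] leg there [174.3 257.6] top ring [167.  146.1] leg [168.  146.8]
red -1 side ring [536.2 307.9] leg there [536.3 312. ] top ring [139.6 334.7] leg [140.6 335.2]
brass 1 side ring [215.9 238.7] leg there [215.1 238.6] top ring [244.9 156.2] leg [244.9 155.8]
brass -1 side ring [567.2 290.9] leg there [566.3 290.7] top ring [218.7 343. ] leg [218.7 342.6]
green 1 side ring [253.8 222.9] leg there [254.6 220.1] top ring [323.6 164.9] leg [323.  164.9]
green -1 side ring [594.3 272.9] leg there [595.4 270.1] top ring [298.6 349.8] leg [297.9 350.1]
```

Predicted leg lines pass the ring centres with a common image offset, so they are aligned. I'm inserting slowly and watching the force.

```bash
python3 -m crank '{"xyz":[[-0.4,-0.18,0],[-0.4,-0.18,0],[-0.4,-0.18,0],[-0.4,-0.18,0],[-0.4,-0.18,0],[-0.4,-0.18,0],[-0.4,-0.18,0],[-0.4,-0.18,0],[-0.4,-0.18,0],[-0.4,-0.18,0],[0,0,0],[0,0,0]],"roll":[0,0,0,0,0,0,0,0,0,0,0,0]}'
python3 - <<'E'
from h import *
print(robot.observe()["contact_force"],robot.observe()["torque"])
for n in("side","top"):
    im=robot.read_camera(n)[:,:,::-1];cv2.imwrite(f"pics/{n}7.png",im)
a=cv2.resize(cv2.imread("pics/side7.png")[225:305,235:335],None,fx=5,fy=5,interpolation=2)
b=cv2.resize(cv2.imread("pics/top7.png")[205:285,130:210],None,fx=5,fy=5,interpolation=2)
cv2.imwrite("pics/c7.png",np.hstack([a[:,:400],b[:,:400]]) if 0 else np.hstack([cv2.resize(a,(400,320)),cv2.resize(b,(320,320))]))
E
```

```text
time: 13.9
tool_pos: [0.5451, 0.0779, 0.1088]
tool_rot: [-1.571, -0.0, -1.646]
contact_force: [0.4, -0.1, -1.1]
opening: 0.0137
[ 0.35525146 -0.07704545 -1.09167802] [-0.14685026  0.06969933 -0.01642598]
```

View pics/c7.png

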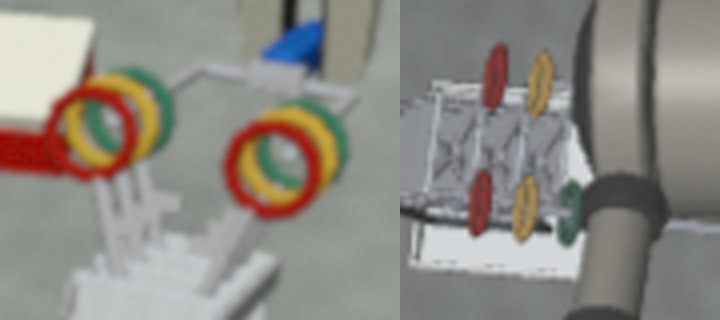

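The near tip shows inside the green ring at crop (290,152), with no contact force. Continuing.

```bash
python3 -m crank '{"xyz":[[-0.4,-0.18,0],[-0.4,-0.18,0],[-0.4,-0.18,0],[-0.4,-0.18,0],[-0.4,-0.18,0],[-0.4,-0.18,0],[-0.4,-0.19,0],[-0.4,-0.19,0],[-0.4,-0.19,0],[-0.4,-0.19,0],[-0.4,-0.19,0],[-0.4,-0.19,0],[-0.4,-0.19,0],[-0.4,-0.19,0],[0,0,0],[0,0,0]],"roll":[0,0,0,0,0,0,0,0,0,0,0,0,0,0,0,0]}'
python3 - <<'E'
from h import *
print(robot.observe()["contact_force"],robot.observe()["torque"])
for n in("side","top"):
    im=robot.read_camera(n)[:,:,::-1];cv2.imwrite(f"pics/{n}8.png",im)
cv2.imwrite("pics/s8.png",cv2.resize(cv2.imread("pics/side8.png")[215:315,235:335],None,fx=7,fy=6,interpolation=2))
cv2.imwrite("pics/t8.png",cv2.resize(cv2.imread("pics/top8.png")[200:290,110:220],None,fx=7,fy=6,interpolation=2))
E
```

```text
time: 15.6
tool_pos: [0.5493, 0.1338, 0.1348]
tool_rot: [-1.571, -0.0, -1.646]
contact_force: [-0.2, -0.1, -1.2]
opening: 0.0134
[-0.20748183 -0.09609046 -1.18907441] [-0.13194132  0.07196353  0.03043307]
```

View pics/s8.png

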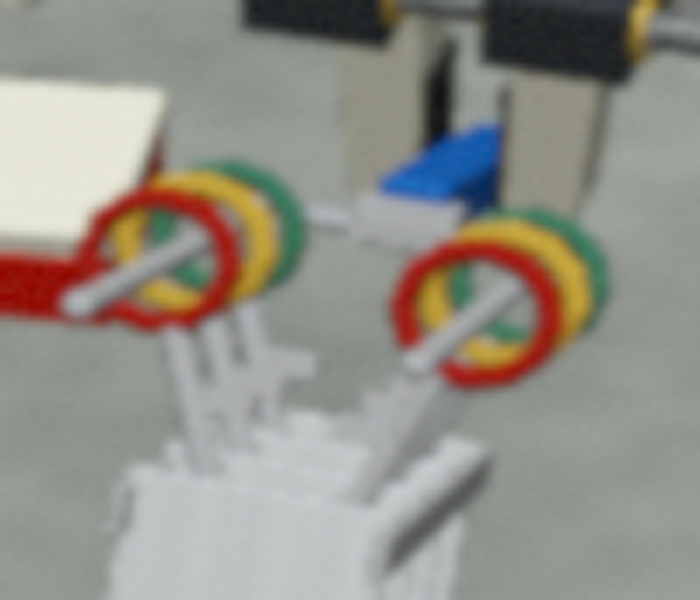

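View pics/t8.png

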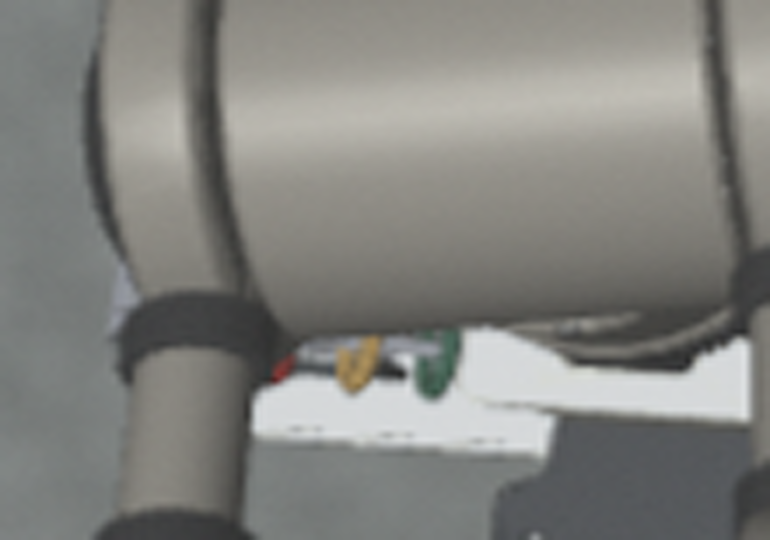

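Both legs clearly pass through all three rings on each side, tips at crop (70,300) and (415,360). Now I'll lift along the clamps' own axis.

```bash
python3 -m crank '{"xyz":[[0.1,-0.2,0],[0.2,-0.4,0],[0.25,-0.49,0],[0.25,-0.49,0],[0.25,-0.49,0],[0.25,-0.49,0],[0,0,0],[0,0,0]],"roll":[0,0,0,0,0,0,0,0]}'
python3 - <<'E'
from h import *
print(robot.observe()["contact_force"],robot.observe()["torque"])
im=robot.read_camera("side")[:,:,::-1]
cv2.imwrite("pics/s9.png",cv2.resize(im[200:320,225:345],None,fx=5,fy=5,interpolation=2))
E
```

```text
time: 16.5
tool_pos: [0.5485, 0.1207, 0.1606]
tool_rot: [-1.57, 0.0, -1.646]
contact_force: [0.2, 0.3, -2.7]
opening: 0.0137
[ 0.17663064  0.25728384 -2.69088942] [-0.18655019  0.02526507 -0.02423637]
```

View pics/s9.png

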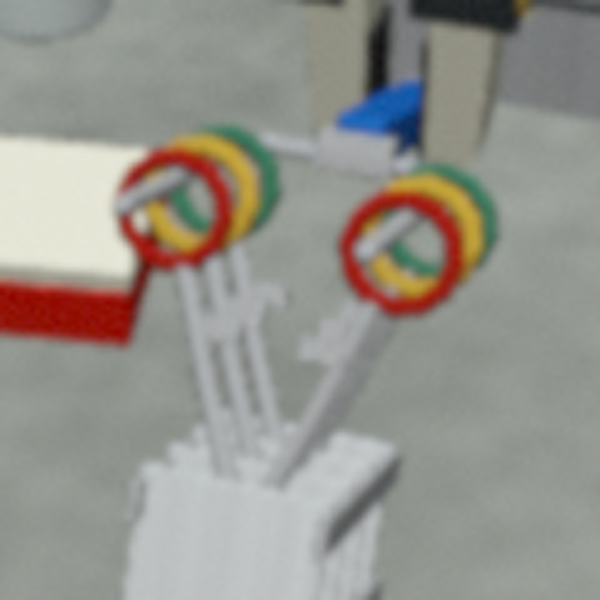

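```bash
python3 -m crank '{"xyz":[[0.25,-0.5,0],[0.25,-0.5,0],[0.25,-0.5,0],[0.25,-0.5,0],[0.25,-0.5,0],[0.25,-0.5,0],[0.25,-0.5,0],[0.25,-0.5,0],[0.25,-0.5,0],[0.25,-0.5,0],[0.25,-0.5,0],[0,0,0]],"roll":[0,0,0,0,0,0,0,0,0,0,0,0]}'
python3 - <<'E'
from h import *
print(robot.observe()["contact_force"],robot.observe()["torque"])
im=robot.read_camera("side")[:,:,::-1]
cv2.imwrite("pics/s10.png",cv2.resize(im[170:320,225:375],None,fx=4,fy=4,interpolation=2))
E
```

```text
time: 17.75
tool_pos: [0.5467, 0.093, 0.2163]
tool_rot: [-1.569, 0.0, -1.646]
contact_force: [0.2, -0.3, -2.1]
opening: 0.0132
[ 0.22260135 -0.33499515 -2.07583092] [-0.18313418  0.03080043 -0.06939732]
```

View pics/s10.png

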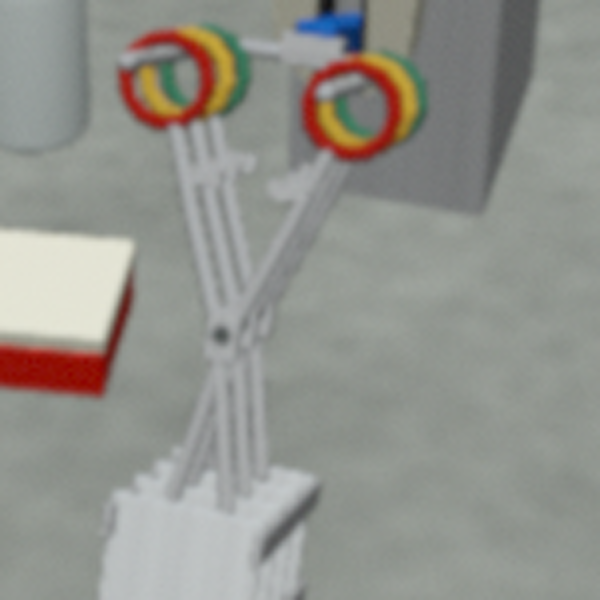

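```bash
python3 -m crank '{"xyz":[[0.2,-0.4,0],[0.2,-0.4,0],[0.2,-0.4,0],[0.2,-0.4,0],[0.2,-0.4,0],[0.2,-0.4,0],[0.1,-0.4,0],[0,-0.4,0],[0,-0.4,0],[0,-0.4,0],[0,-0.4,0],[0,0,0],[0,0,0]],"roll":[0,0,0,0,0,0,0,0,0,0,0,0,0]}'
python3 - <<'E'
from h import *
print(robot.observe()["contact_force"],robot.observe()["torque"])
im=robot.read_camera("side")[:,:,::-1]
cv2.imwrite("pics/s11.png",cv2.resize(im[130:320,225:415],None,fx=3,fy=3,interpolation=2))
E
```

```text
time: 19.1
tool_pos: [0.5453, 0.0805, 0.2594]
tool_rot: [-1.571, 0.0, -1.646]
contact_force: [-0.0, 0.2, -1.8]
opening: 0.0138
[-0.0092108   0.19872423 -1.75383627] [-0.20196103  0.02179087 -0.01949883]
```

View pics/s11.png

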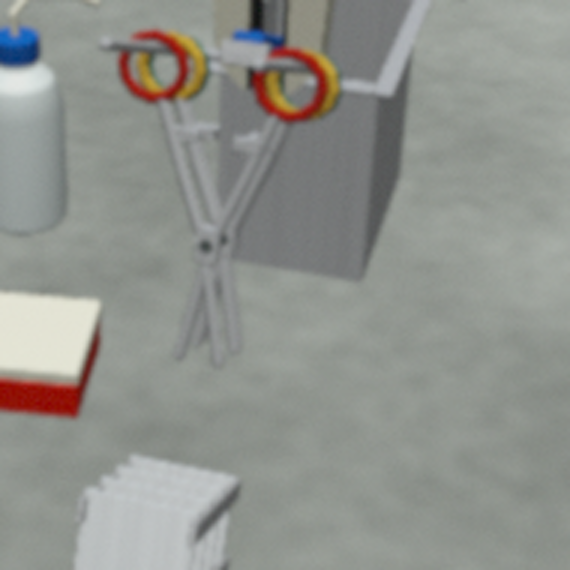

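```bash
python3 -m crank '{"xyz":[[0,-0.4,0],[0,-0.4,0],[0,0,0],[0,0,0]],"roll":[0,0,0,0]}'
python3 - <<'E'
from h import *
for n in("side","top"):
    im=robot.read_camera(n)[:,:,::-1];cv2.imwrite(f"pics/{n}12.png",im)
cv2.imwrite("pics/s12.png",cv2.resize(cv2.imread("pics/side12.png")[120:260,240:350],None,fx=6,fy=4.2,interpolation=2))
E
```

```text
time: 19.55
tool_pos: [0.5454, 0.0804, 0.2676]
tool_rot: [-1.57, 0.0, -1.646]
contact_force: [-0.2, 0.2, -2.6]
opening: 0.0136
```

View pics/s12.png

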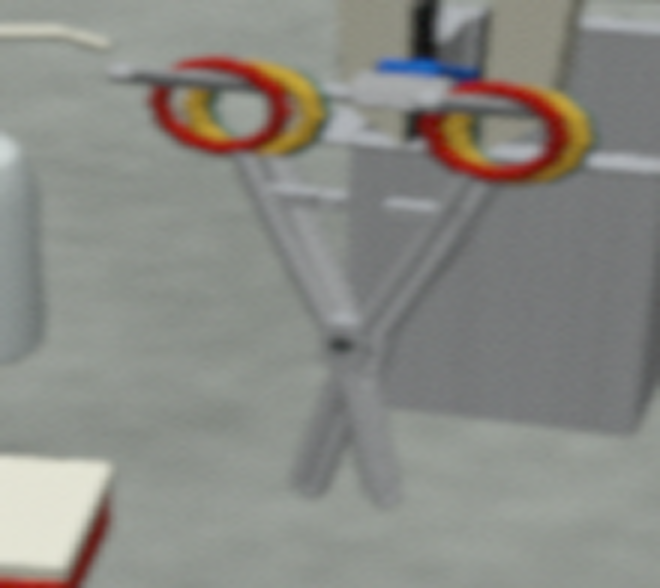

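View pics/top12.png

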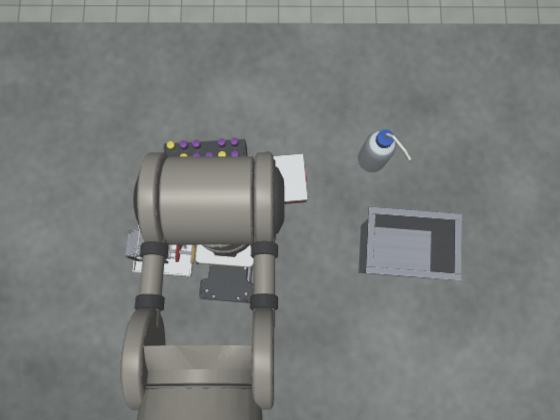

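Both leg tips are visible, with the rings stacked at the bow and green peeking out behind brass. Next is a smooth carry to the pan.

```bash
python3 -m crank '{"xyz":[[0.5,-0.5,0],[1,-0.8,-0.2],[1.5,-0.8,-0.3],[2,-0.8,-0.4],[2,-0.8,-0.4],[2,-0.8,-0.4],[2,-0.8,-0.4],[2,-0.6,-0.4],[2,-0.3,-0.4],[2,0,-0.4],[2,0,-0.4],[2,0,-0.4],[2,0,-0.4],[2,0,-0.4],[2,0,-0.4],[2,0,-0.3],[2,0,-0.2],[0.8,0,0],[0.4,0,0],[0,0,0]],"roll":[0,0,0,0,0,0,0,0,0,0,0,0,0,0,0,0,0,0,0,0]}'
python3 -m crank '{"xyz":[[0,0,0],[0,0,0],[0,0,0],[0,0,0],[0,0,0],[0,0,0],[0,0,0],[0,0,0],[0,0,0],[0,0,0],[0,0,0],[0,0,0],[0,0,0],[0,0,0],[0,0,0],[0,0,0],[0,0,0],[0,0,0]],"roll":[1,3,5,7,7,7,7,7,7,7,7,7,7,5,3,1.9,0,0]}'
python3 - <<'E'
from h import *
print(go(.4640,-.2368,.25),robot.observe()["contact_force"],robot.observe()["torque"])
for n in("side","top"):
    im=robot.read_camera(n)[:,:,::-1];cv2.imwrite(f"pics/{n}13.png",im)
cv2.imwrite("pics/s13.png",cv2.resize(cv2.imread("pics/side13.png")[0:220,260:430],None,fx=3.5,fy=2.7,interpolation=2))
E
```

```text
time: 21.65
tool_pos: [0.4631, -0.2366, 0.3297]
tool_rot: [-1.57, 0.0, -1.647]
contact_force: [-0.1, 0.8, -1.9]
opening: 0.0134
time: 23.45
tool_pos: [0.4634, -0.2357, 0.3294]
tool_rot: [-1.571, -0.0, 3.087]
contact_force: [0.8, -0.1, -3.4]
opening: 0.0133
('shift cm', array([-0.07,  7.94,  0.11]), 'rpy', array([-9.0020e+01, -1.0000e-02,  1.7687e+02]), 'pos', array([ 0.4634, -0.2357,  0.3294]), 't', 23.45) [ 0.8429472  -0.07091925 -3.4009398 ] [-1.66076094e-02  3.56446195e-01  3.55599177e-04]
```

View pics/s13.png

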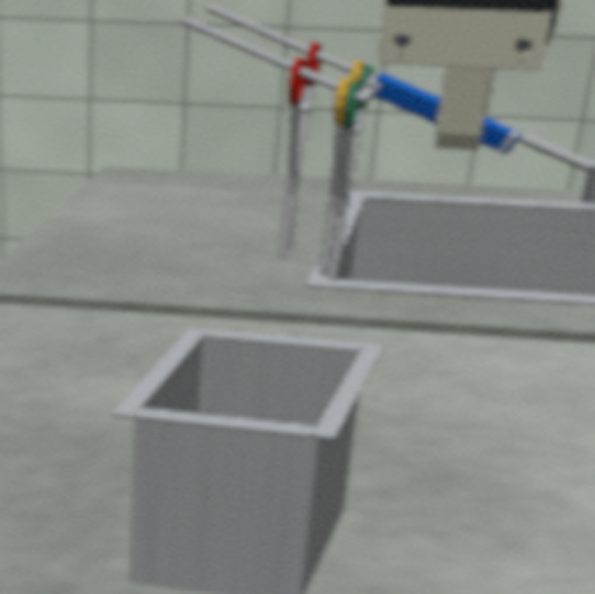

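View pics/top13.png

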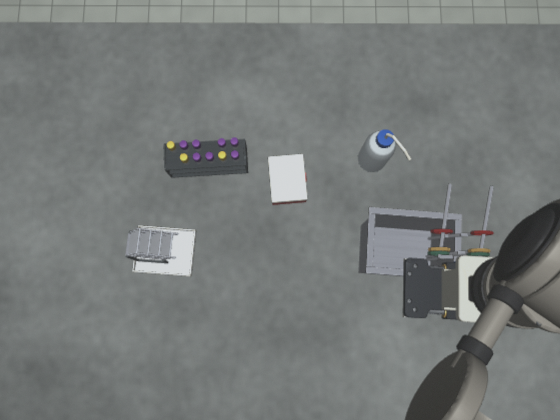

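Side view shows all three clamps hanging (red at crop (305,75), brass/green at (355,95)), still tilted. I'll lower to just above the rim and check.

```bash
python3 -m crank '{"xyz":[[-0.1,0.4,0.05],[-0.1,0.8,0.06],[0,1,0],[0,1,0],[0,1,0],[0,1,0],[0,0.8,0],[0,0.5,0],[0,0.2,0],[0,0,0],[0,0,0]],"roll":[0,0,0,0,0,0,0,0,0,0,0]}'
python3 - <<'E'
from h import *
print(go(.4655,-.2368,.148),robot.observe()["contact_force"])
for n in("side","top"):
    im=robot.read_camera(n)[:,:,::-1];cv2.imwrite(f"pics/{n}14.png",im)
cv2.imwrite("pics/s14.png",cv2.resize(cv2.imread("pics/side14.png")[40:220,270:430],None,fx=3.6,fy=3.3,interpolation=2))
cv2.imwrite("pics/t14.png",cv2.resize(cv2.imread("pics/top14.png")[170:310,355:505],None,fx=4,fy=4,interpolation=2))
E
```

```text
time: 24.65
tool_pos: [0.4654, -0.2377, 0.2628]
tool_rot: [-1.57, 0.001, 3.085]
contact_force: [0.8, -1.2, -2.7]
opening: 0.0135
('shift cm', array([ 1.000e-02,  1.148e+01, -9.000e-02]), 'rpy', array([-8.9980e+01,  4.0000e-02,  1.7679e+02]), 'pos', array([ 0.4654, -0.2377,  0.2628]), 't', 24.65) [ 0.83924421 -1.17068568 -2.71745637]
```

View pics/s14.png

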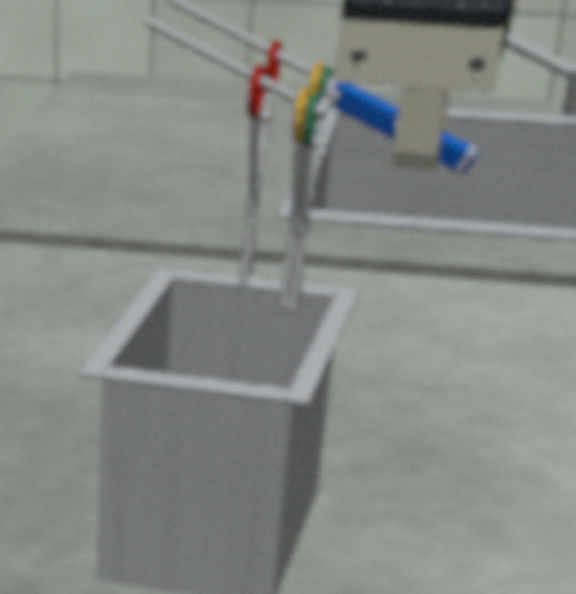

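View pics/t14.png

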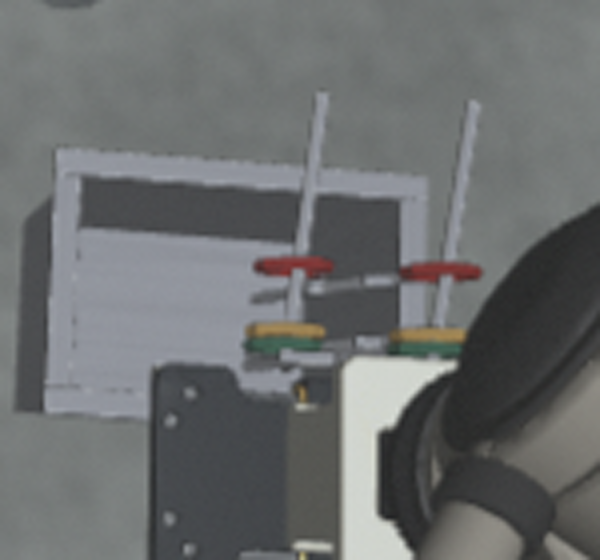

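```bash
python3 -m crank '{"xyz":[[0,0.4,-0.05],[0,0.7,0],[0,0.9,0],[0,0.9,0],[0,0.9,0],[0,0.9,0],[0,0.9,0],[0,0.9,0],[0,0.9,0],[0,0.9,0],[0,0.9,0],[0,0.8,0],[0,0.6,0],[0,0.4,0],[0,0.2,0],[0,0,0],[0,0,0]],"roll":[0,0,0,0,0,0,0,0,0,0,0,0,0,0,0,0,0]}'
python3 - <<'E'
from h import *
print(go(.4640,-.2368,.144),robot.observe()["contact_force"],robot.observe()["torque"])
for n in("side","top"):
    im=robot.read_camera(n)[:,:,::-1];cv2.imwrite(f"pics/{n}15.png",im)
cv2.imwrite("pics/s15.png",cv2.resize(cv2.imread("pics/side15.png")[90:230,280:420],None,fx=4,fy=4,interpolation=2))
cv2.imwrite("pics/t15.png",cv2.resize(cv2.imread("pics/top15.png")[190:310,355:475],None,fx=4,fy=4,interpolation=2))
E
```

```text
time: 26.45
tool_pos: [0.4654, -0.2372, 0.1507]
tool_rot: [-1.571, 0.001, 3.085]
contact_force: [0.3, -0.9, -1.9]
opening: 0.0139
('shift cm', array([ 0.14,  0.67, -0.03]), 'rpy', array([-8.9980e+01,  3.0000e-02,  1.7678e+02]), 'pos', array([ 0.4654, -0.2372,  0.1507]), 't', 26.45) [ 0.29718281 -0.89126874 -1.89336044] [-0.01236867  0.35941428  0.01238065]
```

View pics/s15.png

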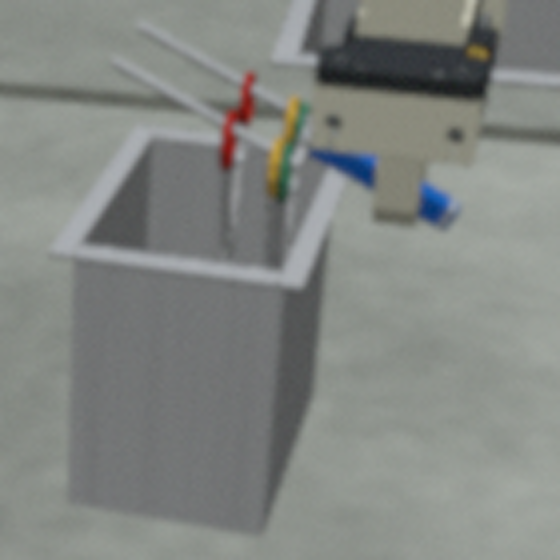

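View pics/t15.png

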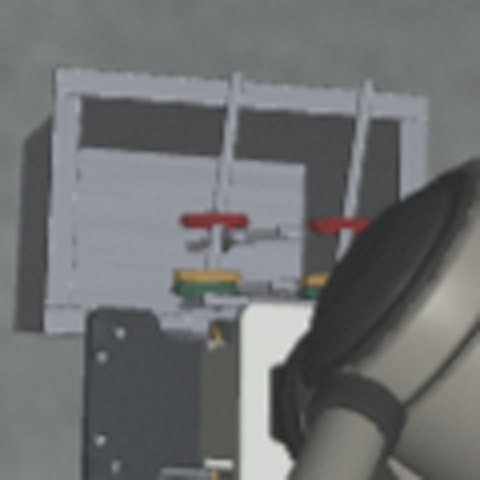

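Clamps are inside the pan. Now I'll loosen the grip in steps so the tips settle down gradually.

```bash
cat > look.py <<'E'
import sys
from h import *
im=robot.read_camera("side")[:,:,::-1];n=sys.argv[1]
cv2.imwrite(f"pics/side{n}.png",im)
cv2.imwrite(f"pics/s{n}.png",cv2.resize(im[90:230,280:420],None,fx=3,fy=3,interpolation=2))
E
python3 -m crank '{"xyz":[[0.1,0.2,0],[0.05,0.2,0],[0,0,0],[0,0,0]],"roll":[0,0,0,0]}' 1 20; python3 look.py 16
python3 -m crank '{"xyz":[[0,0,0],[0,0,0]],"roll":[0,0]}' 1 12; python3 look.py 17
python3 - <<'E'
import cv2,numpy as np
cv2.imwrite("pics/c17.png",cv2.resize(np.hstack([cv2.imread(f"pics/s{i}.png") for i in(16,17)]),(800,400)))
E
```

```text
time: 26.95
tool_pos: [0.4637, -0.237, 0.1463]
tool_rot: [-1.571, -0.0, 3.085]
contact_force: [0.5, -0.5, -3.1]
opening: 0.0135
time: 27.2
tool_pos: [0.4639, -0.237, 0.1465]
tool_rot: [-1.571, 0.0, 3.085]
contact_force: [-0.7, -0.2, -3.1]
opening: 0.0138
```

View pics/c17.png

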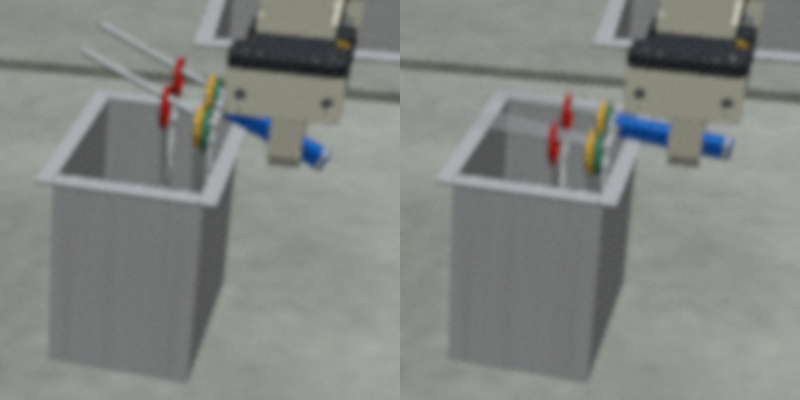

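```bash
python3 -m crank '{"xyz":[[0,0,0],[0,0,0],[0,0,0]],"roll":[0,0,0]}' 1 8; python3 look.py 18
python3 - <<'E'
from h import *
im=robot.read_camera("top")[:,:,::-1];cv2.imwrite("pics/t18.png",cv2.resize(im[190:310,355:475],None,fx=4,fy=4,interpolation=2))
im=cv2.imread("pics/side18.png");cv2.imwrite("pics/s18.png",cv2.resize(im[110:200,280:410],None,fx=6,fy=6,interpolation=2))
E
```

```text
time: 27.55
tool_pos: [0.4639, -0.237, 0.1465]
tool_rot: [-1.571, 0.0, 3.085]
contact_force: [0.3, -0.4, -1.1]
opening: 0.0137
```

View pics/s18.png

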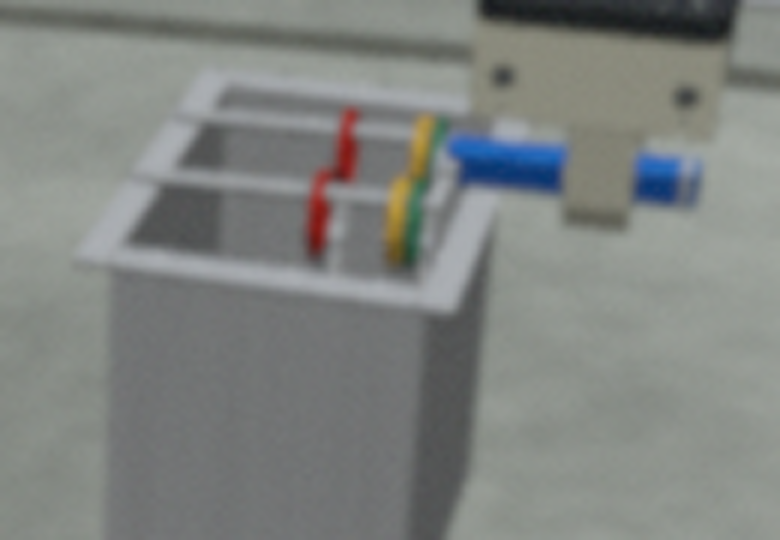

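View pics/t18.png

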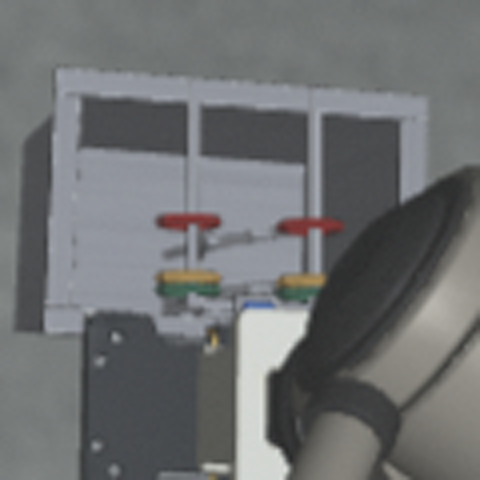

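Tips now rest on the far rim at crop (135,178) and (180,118). The handle is still slightly high, so I'll ease it down.

```bash
python3 -m crank '{"xyz":[[0,0.05,0],[0,0.05,0],[0,0.05,0],[0,0.05,0],[0,0.05,0],[0,0,0],[0,0,0]],"roll":[0,0,0,0,0,0,0]}' 1 4; python3 look.py 19
python3 - <<'E'
from h import *
print(robot.observe()["contact_force"],robot.observe()["torque"])
im=cv2.imread("pics/side19.png");cv2.imwrite("pics/s19.png",cv2.resize(im[110:200,280:410],None,fx=6,fy=6,interpolation=2))
E
```

```text
time: 28.35
tool_pos: [0.4637, -0.237, 0.1439]
tool_rot: [-1.571, 0.0, 3.085]
contact_force: [-0.4, -0.8, 0.4]
opening: 0.0137
[-0.54747457  0.0412721  -1.14907667] [-0.0392797  0.2082184  0.0126175]
```

View pics/s19.png

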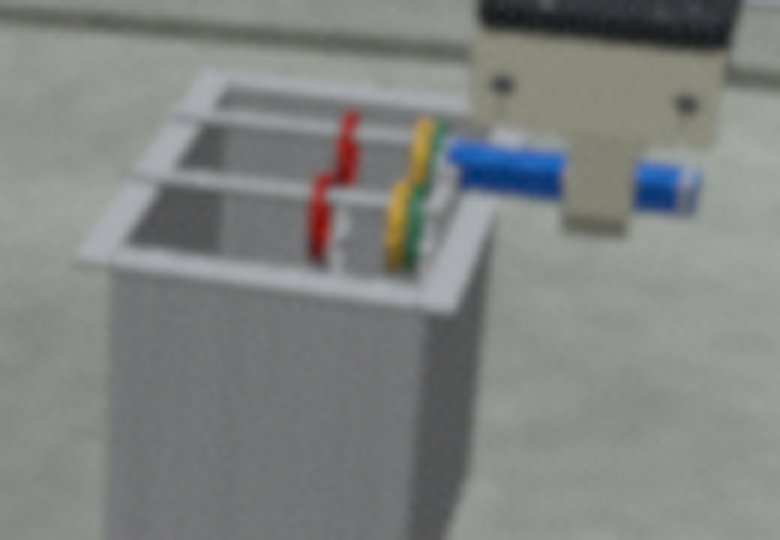

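Handle end pixel matches the starting picture. Releasing gently.

```bash
python3 -m crank '{"xyz":[[0,0.03,0],[0,0,0],[0,0,0]],"roll":[0,0,0]}' 1 3
python3 -m crank '{"xyz":[[0,0,0],[0,0,0],[0,0,0],[0,0,0],[0,0,0]],"roll":[0,0,0,0,0]}' 0.5
python3 -m crank '{"xyz":[[0,0,0],[0,-0.5,0],[0,-1,0],[0,-2,0],[0,-3,0],[0,-3,0],[0,-3,0],[0,-3,0],[0,-1,0],[0,0,0],[0,0,0]],"roll":[0,0,0,0,0,0,0,0,0,0,0]}' 0
python3 -m crank '{"xyz":[[2,0,0],[3,0,0],[3,0,0],[2,0,2],[1,0,3],[0,0,0],[0,0,0]],"roll":[0,0,0,0,0,0,0]}'
python3 - <<'E'
from h import *
for n in("side","top"):
    im=robot.read_camera(n)[:,:,::-1];cv2.imwrite(f"pics/{n}20.png",im)
cv2.imwrite("pics/s20.png",cv2.resize(cv2.imread("pics/side20.png")[110:210,280:410],None,fx=6,fy=6,interpolation=2))
cv2.imwrite("pics/t20.png",cv2.resize(cv2.imread("pics/top20.png")[190:320,355:475],None,fx=5,fy=4.5,interpolation=2))
E
```

```text
time: 28.7
tool_pos: [0.4637, -0.237, 0.1438]
tool_rot: [-1.571, 0.0, 3.085]
contact_force: [-2.1, 0.9, 2.6]
opening: 0.0137
time: 29.2
tool_pos: [0.4638, -0.237, 0.1435]
tool_rot: [-1.571, 0.0, 3.085]
contact_force: [-0.1, -0.5, -0.7]
opening: 0.0228
time: 30.3
tool_pos: [0.4633, -0.2367, 0.3075]
tool_rot: [-1.572, -0.001, 3.085]
contact_force: [0.1, 0.8, -0.6]
opening: 0.0456
time: 31.0
tool_pos: [0.3506, -0.2805, 0.3072]
tool_rot: [-1.573, -0.002, 3.084]
contact_force: [0.1, 0.4, -0.0]
opening: 0.0461
```

View pics/s20.png

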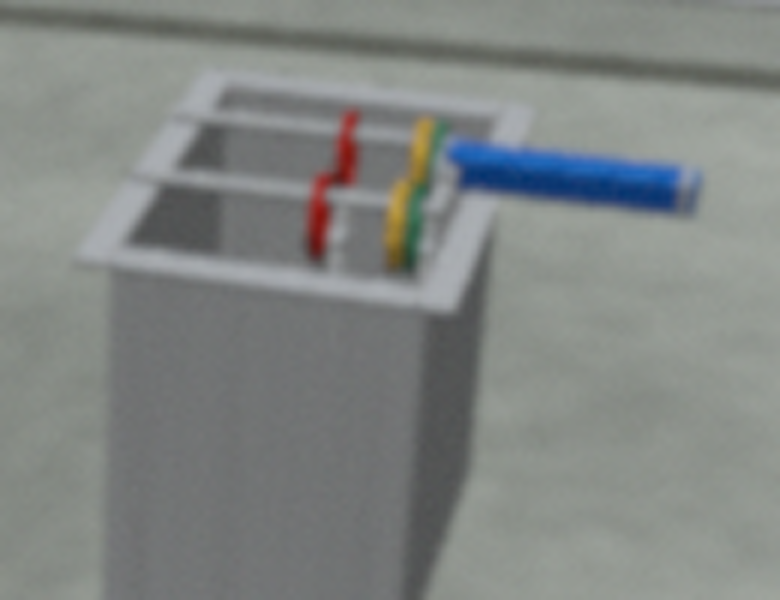

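View pics/t20.png

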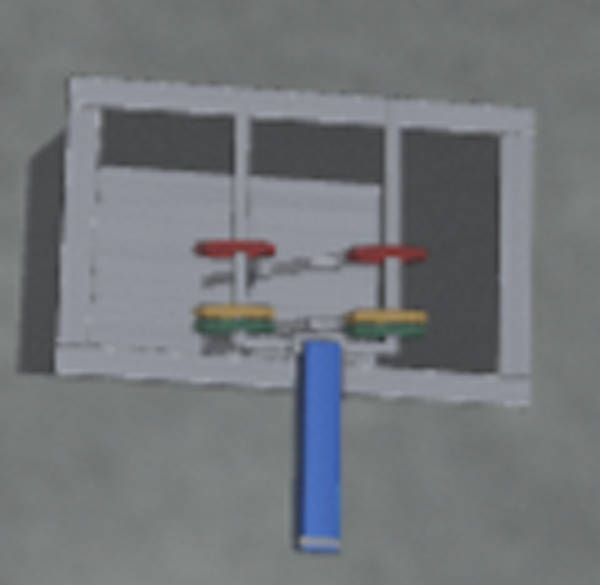

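Run:
```python
from h import *
for f in("top0","top20","side0","side20"):
    im=cv2.imread(f"pics/{f}.png");b=(395,255,440,320) if f[0]=="t" else(345,120,405,165)
    m=cv2.inRange(cv2.cvtColor(im,cv2.COLOR_BGR2HSV)[b[1]:b[3],b[0]:b[2]],(100,120,60),(125,255,255));p=np.argwhere(m)[:,::-1]+b[:2];print(f,p.mean(0).round(1),p.min(0),p.max(0))
    if f[0]=="t":
        r=np.unique(p[:,1]);f1=np.polyfit(r,[p[p[:,1]==k,0].mean() for k in r],1);a,c=[onz("top",np.polyval(f1,k),k,.166) for k in(r[0]-.5,r[-1]+.5)];d=a-c;print(a,c,np.degrees(np.arctan2(d[1],d[0])))
a=cv2.imread("pics/top0.png");b=cv2.imread("pics/top20.png")
cv2.imwrite("pics/rim.png",np.vstack([cv2.resize(x[200:225,385:455],None,fx=10,fy=10,interpolation=2) for x in(a,b)]))
d=cv2.absdiff(a,b).max(2);print("others diff",[(n,int((d[y0:y1,x0:x1]>40).sum())) for n,(x0,y0,x1,y1) in dict(tube=(155,130,255,185),bottle=(355,120,415,175),box=(262,148,312,208)).items()])
```

```text
top0 [417.5 286.9] [414 266] [421 311]
[ 0.51663679 -0.23807328  0.166     ] [ 0.43494739 -0.2339375   0.166     ] -2.898308279663303
top20 [418.7 287.6] [415 266] [422 308]
[ 0.51664714 -0.24062596  0.166     ] [ 0.44020178 -0.23590158  0.166     ] -3.5364217901866706
side0 [373.2 139.3] [355 134] [392 144]
side20 [373.9 138.9] [355 134] [392 144]
others diff [('tube', 0), ('bottle', 0), ('box', 0)]
```

View pics/rim.png

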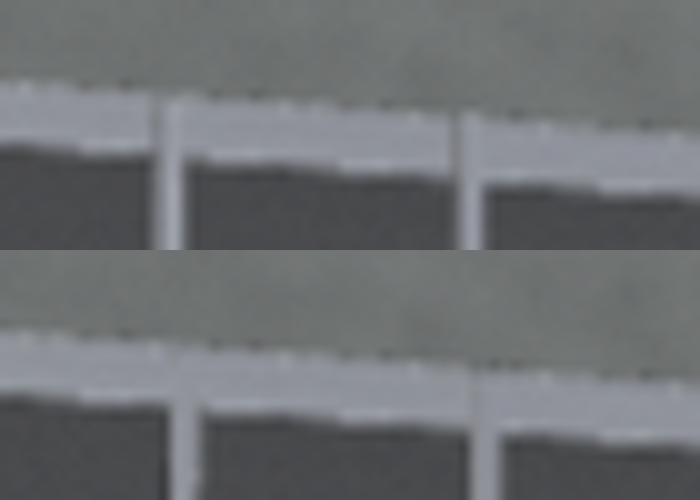

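View pics/side20.png

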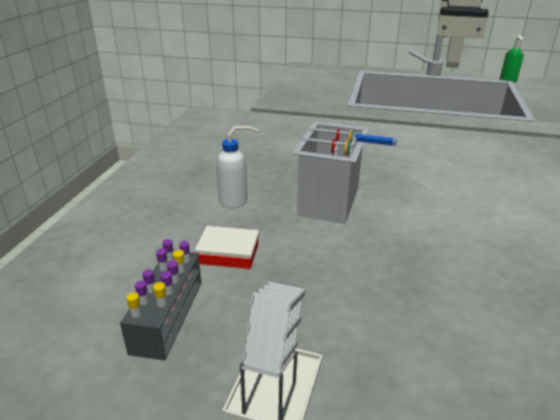

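Run:
```python
from h import *
for f in("side0","side20"):
    im=cv2.imread(f"pics/{f}.png");m=cv2.inRange(cv2.cvtColor(im,cv2.COLOR_BGR2HSV)[125:155,345:405],(100,120,40),(125,255,255))
    print(f,[(c+345,np.flatnonzero(m[:,c]).min()+125,np.flatnonzero(m[:,c]).max()+125) for c in range(12,47,5)],"centre slope",np.polyfit(range(12,47),[np.flatnonzero(m[:,c]).mean() for c in range(12,47)],1).round(3))
for f in("top0","top20"):
    im=cv2.imread(f"pics/{f}.png");print(f,[tuple(im[r,418]) for r in range(306,314)])
# expected slope change for 1.5deg tilt
p=np.array([.5166,-.239,.159])
for th in(0,1.5,-1.5):
    c,s=np.cos(np.radians(th)),np.sin(np.radians(th));a=proj("side",p);b=proj("side",p+[-.08*c,.004,-.08*s]);print(th,((b-a)[1]/(b-a)[0]).round(3))
print(robot.observe()["time"],robot.observe()["contact_force"])
cv2.imwrite("pics/cmp.png",np.vstack([cv2.resize(cv2.imread(f"pics/{f}.png")[120:165,290:405],None,fx=6.5,fy=6.5,interpolation=2) for f in("side0","side20")]))
```

```text
side0 [(357, np.int64(134), np.int64(141)), (362, np.int64(135), np.int64(141)), (367, np.int64(136), np.int64(142)), (372, np.int64(136), np.int64(142)), (377, np.int64(137), np.int64(143)), (382, np.int64(137), np.int64(143)), (387, np.int64(138), np.int64(144))] centre slope [ 0.113 11.192]
side20 [(357, np.int64(134), np.int64(140)), (362, np.int64(135), np.int64(141)), (367, np.int64(135), np.int64(141)), (372, np.int64(136), np.int64(142)), (377, np.int64(136), np.int64(142)), (382, np.int64(137), np.int64(143)), (387, np.int64(138), np.int64(144))] centre slope [ 0.123 10.432]
top0 [(np.uint8(182), np.uint8(107), np.uint8(72)), (np.uint8(183), np.uint8(109), np.uint8(73)), (np.uint8(176), np.uint8(113), np.uint8(82)), (np.uint8(161), np.uint8(137), np.uint8(127)), (np.uint8(160), np.uint8(141), np.uint8(130)), (np.uint8(156), np.uint8(108), np.uint8(90)), (np.uint8(134), np.uint8(113), np.uint8(104)), (np.uint8(123), np.uint8(125), np.uint8(120))]
top20 [(np.uint8(184), np.uint8(110), np.uint8(74)), (np.uint8(184), np.uint8(110), np.uint8(74)), (np.uint8(185), np.uint8(111), np.uint8(75)), (np.uint8(169), np.uint8(127), np.uint8(109)), (np.uint8(155), np.uint8(142), np.uint8(135)), (np.uint8(163), np.uint8(123), np.uint8(106)), (np.uint8(131), np.uint8(95), np.uint8(76)), (np.uint8(117), np.uint8(113), np.uint8(108))]
0 0.116
1.5 0.14
-1.5 0.091
31.1 [ 0.16337498 -0.33409682  0.86229793]
```

View pics/cmp.png

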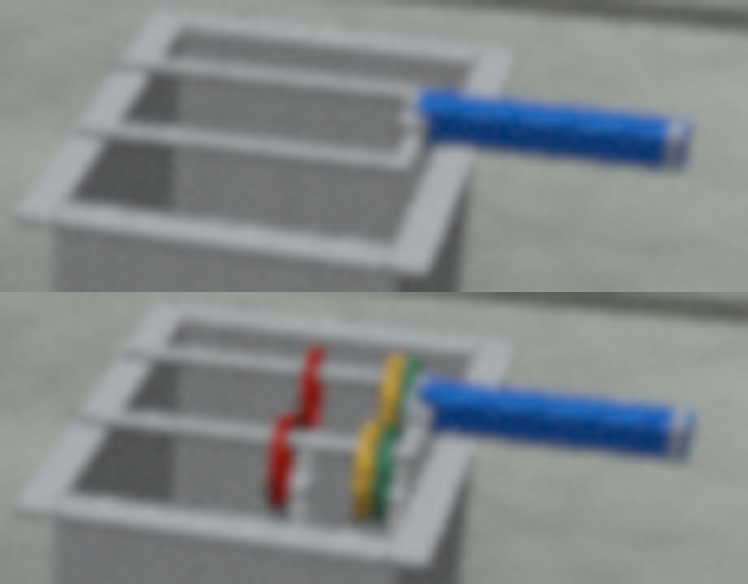

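```bash
python3 -m crank '{"xyz":[[0,0,0],[0,0,0],[0,0,0],[0,0,0],[0,0,0],[0,0,0],[0,0,0],[0,0,0],[0,0,0],[0,0,0],[0,0,0],[0,0,0],[0,0,0],[0,0,0],[0,0,0]],"roll":[0,0,0,0,0,0,0,0,0,0,0,0,0,0,0]}'
python3 - <<'E'
from h import *
for n in("side","top"):
    im=robot.read_camera(n)[:,:,::-1];d=cv2.absdiff(np.ascontiguousarray(im),cv2.imread(f"pics/{n}20.png")).max(2);print(n,(d>30).sum())
print(robot.hand_in())
E
```

```text
time: 32.6
tool_pos: [0.3511, -0.2807, 0.3086]
tool_rot: [-1.571, 0.0, 3.085]
contact_force: [-0.6, 0.5, 0.2]
opening: 0.0457
side 44
top 196
the job is handed in; nothing more can be done
None
```

The stringer is back across the pan rims with all three clamps hanging from it inside the pan. I handed the job in at about 32.7 s of the 72 s allowed.

- **How it was done:** The moves can't pitch the tool, so I gripped the blue handle lightly and pivoted it on the pan rim until the tips pointed up about 24°. I then gripped hard, slid both legs through all six rings, and pulled the clamps out along their own lean. Over the pan I eased the grip to let the tips settle, but they came down quickly at 12 N rather than gradually. I lowered the handle, let go and backed the arm away.
- **Position and level:** After release, the handle was within about 2.5 mm and 0.6° in yaw of where it first lay. Its slope in the side view matches the start to within about 0.6°, and the tips are on the far rim.
- **Clamps:** Red, brass and green all hang inside the pan, with brass and green next to each other near the bow.
- **Other objects:** The tube rack, wash bottle and slide box showed no pixel change in the top view.
- **Check that did not come out clean:** Comparing pictures 1.6 s apart just before hand-in, 44 pixels differed in the side view and 196 in the top view. I think that was the arm settling, but I did not locate the changed pixels, so I can't rule out some small motion of the clamps.

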